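# Feed a sample cassette under the reader's low guard with a push stick

## Robot

A 7-joint arm with a two-finger parallel gripper is mounted at the origin on the work surface. World frame = base frame: x ahead of the robot, y to its left, z up, the work surface at z = 0. Lengths are in m, angles in degrees, forces in N, time in s.
With the tool pointing down it reaches from about 0.425 to 0.95 m from the base axis. Payload 16.7 kg.
Tool frame: the origin (TCP) lies midway between the tips of the shut fingers; the grasp point (between the pads) lies 19 mm behind it; z points along the fingers, y is the direction in which the jaws open and shut (so a half turn about z gives the same grasp; the last joint's range is limited). The gripper opens to 94 mm and grips with 3 to 60 N. Pads are 16 mm wide; open, the fingers measure 119 mm over their backs; the gripper's body (75 mm by 177 mm) begins 78 mm behind the grasp point.
Start: joints at [56.408, 24.414, 4.234, 92.017, -1.954, 63.644, -3.845], TCP at [0.286, -0.612, 0.205] pointing down, gripper open.
Joint ranges: [-163.25, 163.25], [-28.42, 122.38], [-70.27, 78.77], [12.13, 141.07], [-58.53, 238.53], [9.26, 117.41], [-156.51, 156.51]. Speed limits (degrees/s): [108.29, 108.29, 136.94, 136.94, 172.46, 172.46, 172.46].

## Interface

Orientations are given as a 3x3 rotation matrix whose columns are the frame's x, y, z axes.
In Python, from station import * gives the robot as it stands.
- The arm moves only by the shell command python3 -m handwheel 'ROWS' [OPENING] [FORCE]. ROWS is JSON, a list of rows, each a list of 4 numbers: the shift along the tool's x, y, z in mm, then the turn about the tool's z in rad. A call has 1 to 12 rows; each row is the pose to reach, as a shift and turn from the pose commanded when the call began, along the tool's axes at that moment; what a row does not reach only later rows make up. A row lasts 1/10 s, in which the tool goes at most 50 mm and 8.59 degrees, less where a joint would pass 70% of its speed; a pose out of reach is approached as far as the arm can. A call with a gripper value outside its range is refused whole. OPENING is the closure in counts, from 0 (fully open) to 255 (shut), set as the call begins (- or left out, the last holds). The fingers move at their own pace and stop on an object; FORCE is the grip in N (left out, the last holds). Time passes only in rows, so rows that repeat a pose let the fingers close. It gives the time, the measured TCP pose, the force and the opening at its end, in the units of the state.
- get_state(): the state, without advancing time (a new reading comes with each control period).
- grab_frame(name): name is "scene" or "top"; returns the picture (480x640x3 uint8, blue, green, red); there is no depth.
- camera_info(name): a dict with "intrinsics" (3x3 intrinsics, pixels), "distortion" ([k1, k2, p1, p2, k3] as OpenCV has them; the pictures are not rectified), "rvec" (rotation vector, rad) and "tvec" (3), from world to camera coordinates, as OpenCV has them. Camera axes: x right, y down, z forward; pixel columns grow to the right and rows downward; lengths in m; the calibration is good to about 2 mm. A picture is of the moment at which its call begins. camera_info takes no time and is no camera call.
- close_job(): hands the job in, once; it reports no verdict.
Trained networks look in the newest picture that a camera, given by its name, has taken for a name from the list of things; names that differ only in an ending like _2 or _b are one class to them, and where a whole thing is asked for, a point or a joint stands for the part that bears it (a point fixed in the world has none). Each returns a list of dicts, best first, with "confidence" (0 to 1); they miss things now and then, are a little off and sometimes report something else, mostly with a low value. They report only what shows in the picture. A call takes as long as a camera call. They do not tell look-alikes from the thing itself.
- search_frame(camera, thing): "centre" ([column, row] in pixels, amid what is visible of it).
- place_of(camera, thing): "centre" ([column, row] in pixels: a listed point, or the origin of a listed thing).
The state is a dict: "t": time; "qpos": joint angles; "dq": joint speeds; "joint_torque": joint torques, N m; "eef_pos": TCP position; "tcp_rot": TCP orientation; "contact_force": force on the tool from outside, world axes, zero at the start; "ft_torque": the same for the moment, N m; "width": finger opening in m.
Only numpy, scipy, OpenCV 4.12 (cv2) and the standard library are available. Lean on these libraries where they do the work, as an engineer would, in place of code of your own. Each camera call takes 0.05 s, during which the arm holds its last target.

## Task

Take the push stick out of its rest and, using only the stick, push the sample cassette that lies in the reader's lane in under the low clear guard until the spring catch snaps out behind it and it stays in when you draw the stick back. Then put the push stick back in its rest the way it stood. Keep the gripper's fingers off the cassette and leave the other things on the bench where they are.

Things in the scene. Friction and masses are not known exactly. Their poses are not given: they have to be found in the camera images.
- reader: Fixed bench reader: white housing 180 x 220 x 220 mm (from x = 130 mm) with a flat grey deck before it. Origin: on the bench under the middle of the mouth; +x = feed direction, into the machine; z up. Deck top 12 mm above the bench, 120 mm wide, from x = -260 mm. Lane on it between two fences, inner faces at y = +-32 mm, 16 mm high, from x = -200 mm.
- mouth (a point): Entrance of the low guard, middle, at deck height (reader x = 0, z = 12 mm). The guard is a clear tunnel from x = 0 to 130 mm, 64 mm wide, 26 mm clear above the deck, roof 6 mm thick. The cassette is home with its trailing face 40 mm inside (its origin at reader x = 80 mm); it can be pushed 7 mm further to a hard stop and springs back to the catch. Pushing takes 2 to 10 N.
- shield_lip (a point): Middle of the lower front edge of the clear splash shield over the mouth: reader x = -75 mm, 150 mm above the bench, 212 mm wide. From it a roof runs back to the housing and a framed pane rises to 249 mm. An upright gripper on the stick hits it before the cassette is home; one leaning back 40 degrees (body to reader -x, fingers pointing forward and down) clears it.
- catch_face (a point): Foot of the steel spring catch's blunt holding face, on the +y fence in the tunnel, at reader x = 39.5 mm. The catch sticks out 9 mm from that fence, with a ramp towards the mouth; the passing cassette presses it aside (under 3 N) and it snaps out behind the cassette's trailing face.
- ejector (a joint): Spring plunger at the inner end of the tunnel that pushes the cassette back out: 0 = free (its face at reader x = 100 mm), 0.020 m = cassette home on the catch, 0.027 m = hard stop. It pushes back with 3 N at 0 and 5.4 N at 0.020.
- catch (a joint): Spring catch: 0 = fully out (free, or snapped in behind the cassette); 0.004 to 0.010 m = pressed aside by a cassette alongside it.
- cassette: Sample cassette, white plastic slab 80 (x) x 60 (y) x 18 (z) mm with six round wells on top, about 0.12 kg, loose in the lane before the mouth, its x axis along the lane. Origin: centre of its underside.
- stick: Push stick, grey plastic, 0.13 kg: flat foot 130 (x) x 24 (y) x 14 (z) mm, and a straight handle leaning back (to -x) 40 degrees from vertical. Origin: centre of the foot's underside; +x to the toe (flat pushing end, x = 65 mm). Handle axis runs 100 mm from (0, 0, 12) to (-64, 0, 89) mm; section 20 mm (along y, the width to grip) x 22 mm. It stands in its rest, x axes alike.
- rest: Rest for the push stick, fixed on the bench: a low white plastic trough, outside 152 (x) x 44 (y) x 22 (z) mm, inside 140 x 32 mm, floor 6 mm above the bench, wall tops at 22 mm. Origin: centre of its underside. The stick's foot stands on the floor of the trough, toe to the rest's +x.
- rack: Bystander: low white tube rack 90 x 130 x 58 mm. Origin: centre of underside. It stands beside the rest, either side.
- spare: Bystander: a second cassette of the same make, lying on the bench away from the lane. Origin: centre of underside.
- beaker: Bystander: glass beaker, 68 mm across, 85 mm high. Origin: centre of underside.
- amber: Bystander: amber jar, 60 mm across, 100 mm high. Origin: centre of underside.
- dish: Bystander: flat glass dish, 90 mm across, 16 mm high. Origin: centre of underside.
- spatula: Bystander: steel lab spoon lying on the bench, about 190 mm long.
- sample_cup: Bystander: small white cup, 52 mm across, 45 mm high. Origin: centre of underside.
Things that resemble listed ones, but are neither listed nor needed, are in the scene too. What is shaped like the stick but green is not meant. What is shaped like the cassette but yellow is not meant.

How it is judged:
By the outcome, as a careful person would: the job done as asked, in the order asked, and still so for the second after the job is handed in, with the robot touching nothing.
It also fails if it takes over 56 s, if anything falls off the work surface, if the arm or the gripper's body presses on something with over 40 N, if the wrist force passes 120 N, or if a joint passes its speed limit or range.

## Working session

There is one attempt and no reset: what is moved stays moved. The work goes in short steps, Python scripts to look and compute and a shell command to move; the robot and the scene stay as the last step left them, time stands still between calls to the robot, and variables do not carry over. Pictures are saved under pics/ and viewed, and the job is handed in when it is done.

```bash
ls; mkdir -p pics; python3 - <<'E'
from station import *
import cv2
s=get_state(); print({k:s[k] for k in ['t','eef_pos','tcp_rot','contact_force','width']})
for n in ['scene','top']:
    cv2.imwrite(f'pics/{n}0.png',grab_frame(n)); print(n,camera_info(n))
E
```

```text
pics
{'t': 0.0, 'eef_pos': array([ 0.28530726, -0.6112493 ,  0.20479577]), 'tcp_rot': array([[ 9.06143392e-01,  4.22970142e-01, -6.42384648e-04],
       [ 4.22970614e-01, -9.06142723e-01,  1.10645421e-03],
       [-1.14095081e-04, -1.27431600e-03, -9.99999182e-01]]), 'contact_force': array([ 0.68202583,  0.11004922, -0.05842174]), 'width': 0.09415049200824195}
scene {'intrinsics': array([[616.72827192,   0.        , 319.86132031],
       [  0.        , 616.72827192, 243.6925739 ],
       [  0.        ,   0.        ,   1.        ]]), 'distortion': array([0.00352927, 0.        , 0.        , 0.        , 0.        ]), 'rvec': array([ 2.75911308, -0.51695247,  0.07822993]), 'tvec': array([-0.60109288,  0.12337964,  1.35280473])}
top {'intrinsics': array([[506.16636881,   0.        , 321.40226653],
       [  0.        , 506.16636881, 244.81707769],
       [  0.        ,   0.        ,   1.        ]]), 'distortion': array([-0.14004628,  0.        ,  0.        ,  0.        ,  0.        ]), 'rvec': array([ 2.1296619 , -2.18791148,  0.10415083]), 'tvec': array([-0.13134427,  0.576891  ,  1.11590852])}
```

View pics/scene0.png

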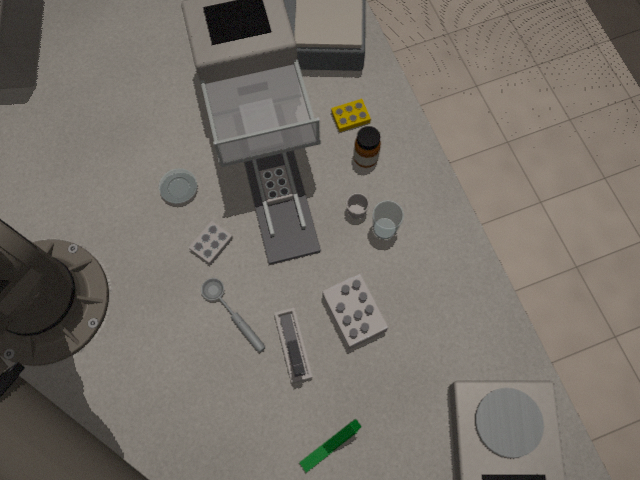

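View pics/top0.png

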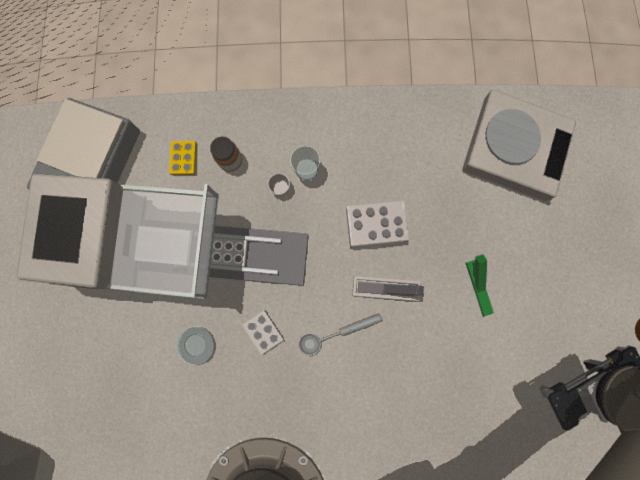

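The scene picture shows the reader at the top (mouth near 270,150), the cassette in the lane at (275,182), the grey stick in its white rest at (293,345), and the rack at (355,310). In the top picture the feed direction runs to the left: the cassette is at (228,252) and the rest and stick at (388,288).
Look-alikes in the top picture:
- **Stick:** the grey one in the rest (388,288) is the one I want; the green one is at (480,285).
- **Cassette:** the one in the lane (228,252) is the one I want; the white spare is at (263,332) and the yellow one at (183,157).

Next I'll check these in close crops.

```bash
cat > h.py <<'E'
import numpy as np, cv2
from station import *
C={n:camera_info(n) for n in ['scene','top']}
def proj(n,P):
    c=C[n]; p,_=cv2.projectPoints(np.asarray(P,float).reshape(-1,3),c['rvec'],c['tvec'],c['intrinsics'],c['distortion']); return p[:,0]
def onz(n,uv,z):
    c=C[n]; R=cv2.Rodrigues(c['rvec'])[0]
    u=cv2.undistortPoints(np.asarray(uv,float).reshape(-1,1,2),c['intrinsics'],c['distortion'])[:,0]
    d=np.c_[u,np.ones(len(u))]@R; o=-R.T@c['tvec']
    z=np.broadcast_to(z,len(u))
    return o+d*((z-o[2])/d[:,2])[:,None]
E
python3 - <<'E'
from h import *
for n in ['scene','top']:
    grab_frame(n)
    for t in ['stick','rest','reader','mouth','cassette','shield_lip','catch_face']:
        print(n,t,[(np.round(d['centre'],1),round(d['confidence'],2)) for d in place_of(n,t)])
a=cv2.imread('pics/top0.png');b=cv2.imread('pics/scene0.png')
cv2.imwrite('pics/t_rest.png',cv2.resize(a[265:315,340:440],None,fx=8,fy=8,interpolation=2))
cv2.imwrite('pics/t_lane.png',cv2.resize(a[175:305,190:320],None,fx=4.6,fy=4.6,interpolation=2))
cv2.imwrite('pics/s_rest.png',cv2.resize(b[300:390,260:330],None,fx=6.5,fy=6.5,interpolation=2))
cv2.imwrite('pics/s_lane.png',cv2.resize(b[110:270,195:335],None,fx=3.7,fy=3.7,interpolation=2))
E
```

```text
scene stick [(array([293.1, 346. ]), 0.78), (array([331.4, 450.1]), 0.7)]
scene rest [(array([295.1, 344.1]), 0.93)]
scene reader [(array([265.4, 157.3]), 0.79)]
scene mouth [(array([268.3, 156.4]), 0.71)]
scene cassette [(array([277.2, 183.7]), 0.83), (array([349.5, 116.9]), 0.67), (array([357.8, 212.1]), 0.24)]
scene shield_lip [(array([271. , 157.9]), 0.79)]
scene catch_face []
top stick [(array([479. , 287.3]), 0.63), (array([385.7, 285.8]), 0.55)]
top rest [(array([387.2, 287.6]), 0.92)]
top reader []
top mouth []
top cassette [(array([228.5, 252.2]), 0.77), (array([184.2, 154.8]), 0.61)]
top shield_lip [(array([212.6, 245.5]), 0.68), (array([375.1, 226. ]), 0.19)]
top catch_face []
```

View pics/t_rest.png

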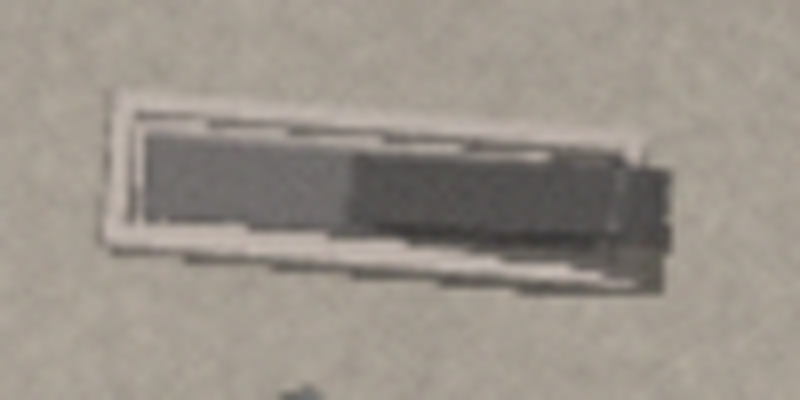

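View pics/t_lane.png

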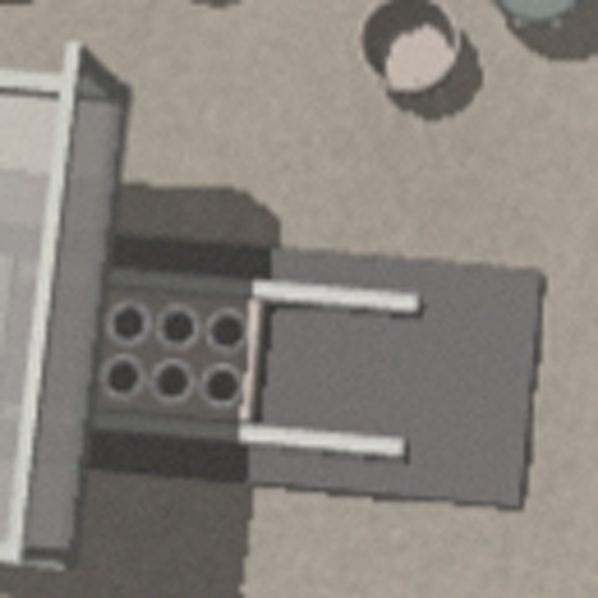

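View pics/s_rest.png

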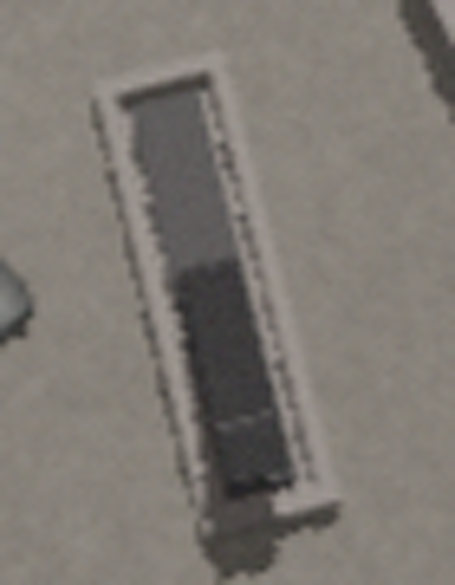

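View pics/s_lane.png

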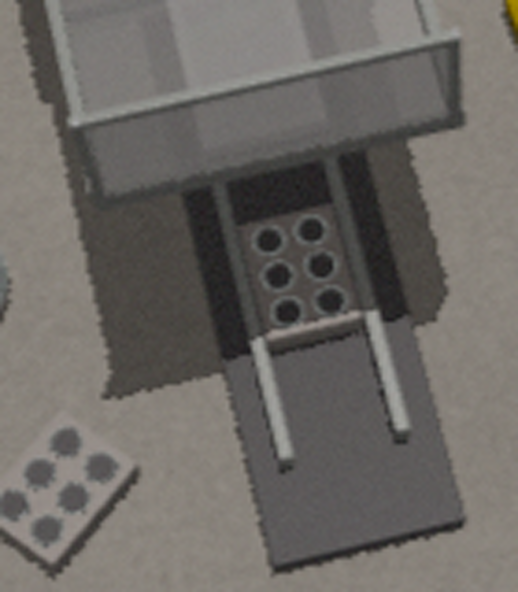

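```bash
cat > fit.py <<'E'
from h import *
from scipy.optimize import least_squares
def cr(c,s,o): return (np.array(c,float)+.5)/s-.5+np.array(o)
def W(p,P):
    c,s=np.cos(p[2]),np.sin(p[2]); P=np.atleast_2d(P)
    return np.c_[p[0]+c*P[:,0]-s*P[:,1],p[1]+s*P[:,0]+c*P[:,1],P[:,2]]
T=dict(n='top');S=dict(n='scene')
tr=lambda c:cr(c,8,(340,265)); tl=lambda c:cr(c,4.6,(190,175)); sr=lambda c:cr(c,6.5,(260,300)); sl=lambda c:cr(c,3.7,(195,110))
obs={'reader':[('top',(-.26,-.06,.012),tl((545,270))),('top',(-.26,.06,.012),tl((521,505))),
 ('top',(-.075,.106,.15),tl((66,566))),('top',(-.075,-.106,.15),tl((130,95))),
 ('scene',(-.26,-.06,.012),sl((463,520))),('scene',(-.26,.06,.012),sl((275,560))),('scene',(-.075,.106,.15),sl((97,200))),('scene',(-.075,-.106,.15),sl((462,122)))],
'rest':[('top',(.076,-.022,.022),tr((117,92))),('top',(.076,.022,.022),tr((106,242))),('top',(-.076,-.022,.022),tr((642,135))),
 ('scene',(.076,.022,.022),sr((95,86))),('scene',(.076,-.022,.022),sr((220,57))),('scene',(-.076,-.022,.022),sr((340,497)))],
'stick':[('top',(.065,-.012,.020),tr((146,135))),('top',(.065,.012,.020),tr((144,220))),('top',(-.0724,-.01,.0879),tr((670,168))),('top',(-.0724,.01,.0879),tr((668,250))),
 ('scene',(.065,.012,.020),sr((133,108))),('scene',(-.0724,.01,.0879),sr((228,497))),('scene',(-.0724,-.01,.0879),sr((295,483)))],
'cassette':[('top',(-.04,-.03,.018+.012),tl((258,300))),('top',(-.04,.03,.018+.012),tl((242,422))),('scene',(-.04,.03,.03),sl((258,333))),('scene',(-.04,-.03,.03),sl((365,310)))]}
fits={}
for k,o in obs.items():
    f=lambda p:np.concatenate([proj(n,W(p,P))[0]-q for n,P,q in o])
    g=onz(o[0][0],o[0][2],o[0][1][2])[0]
    r=least_squares(f,[g[0],g[1],1.57],loss='soft_l1')
    fits[k]=r.x
    if __name__=='__main__': print(k,np.round(r.x[:2],4),round(np.degrees(r.x[2]),2),np.round(f(r.x).reshape(-1,2),1).tolist())
E
cat > ov.py <<'E'
from fit import *
def box(x0,x1,y0,y1,z0,z1):
    p=[(x,y,z) for x in(x0,x1) for y in(y0,y1) for z in(z0,z1)]
    return [(p[i],p[j]) for i in range(8) for j in range(i) if bin(i^j).count('1')==1]
def draw(n,im,p,segs,col,s,o):
    for a,b in segs:
        q=(proj(n,W(p,[a,b]))-o+.5)*s-.5
        cv2.line(im,tuple(map(int,q[0].round())),tuple(map(int,q[1].round())),col,1,cv2.LINE_AA)
def stick(z=.006):
    L=box(-.065,.065,-.012,.012,z,z+.014)
    u=np.array([-.643,0,.766]);v=np.array([.766,0,.643])*.011
    e=np.array([0,0,.012+z]);f=e+.1*u
    c=[b+sx*v+np.array([0,sy*.01,0]) for b in(e,f) for sx in(-1,1) for sy in(-1,1)]
    return L+[(c[i],c[j]) for i in range(8) for j in range(i) if bin(i^j).count('1')==1]
if __name__=='__main__':
  for n,w,o,s in [('top','rest',(340,265),8),('scene','rest',(260,300),6.5),('top','lane',(190,175),4.6),('scene','lane',(195,110),3.7)]:
    im=cv2.imread(f'pics/{n[0]}_{w}.png')
    if w=='rest':
        draw(n,im,fits['rest'],box(-.076,.076,-.022,.022,0,.022),(0,0,255),s,o); draw(n,im,fits['stick'],stick(),(0,255,0),s,o)
    else:
        draw(n,im,fits['reader'],box(-.26,0,-.06,.06,0,.012)+box(-.2,0,-.032,.032,.012,.028)+box(-.075,-.07,-.106,.106,.15,.249),(0,0,255),s,o)
        draw(n,im,fits['cassette'],box(-.04,.04,-.03,.03,.012,.03),(0,255,0),s,o)
    cv2.imwrite(f'pics/ov_{n}_{w}.png',im)
E
python3 fit.py; python3 ov.py; cd pics; python3 -c "
import cv2,numpy as np
a=[cv2.resize(cv2.imread(f'ov_{x}.png'),None,fx=f,fy=f) for x,f in [('top_rest',1),('scene_rest',1),('top_lane',1),('scene_lane',1)]]
cv2.imwrite('m.png',np.hstack([cv2.copyMakeBorder(x[:600],0,600-x[:600].shape[0],0,0,0) for x in (a[2][:, :],)]))"
```

```text
reader [0.5742 0.1523] 83.02 [[-1.5, 0.3], [-1.5, 1.1], [1.1, -0.6], [-0.7, -0.5], [0.6, -0.9], [-1.1, 1.0], [0.6, 1.9], [0.1, 0.6]]
rest [ 0.4707 -0.2917] 83.86 [[-0.3, 0.0], [-0.4, 0.7], [0.7, -0.1], [-0.2, -0.1], [0.5, -0.9], [0.2, 1.0]]
stick [ 0.4699 -0.2916] 83.72 [[0.5, -0.2], [-0.1, -0.3], [0.7, 0.5], [0.3, -0.4], [-0.5, 0.5], [0.0, -0.6], [-0.4, -1.2]]
cassette [0.5648 0.0707] 82.03 [[-0.6, 0.2], [-0.5, -0.2], [2.4, 0.3], [-0.6, 0.9]]
```

View pics/ov_top_rest.png

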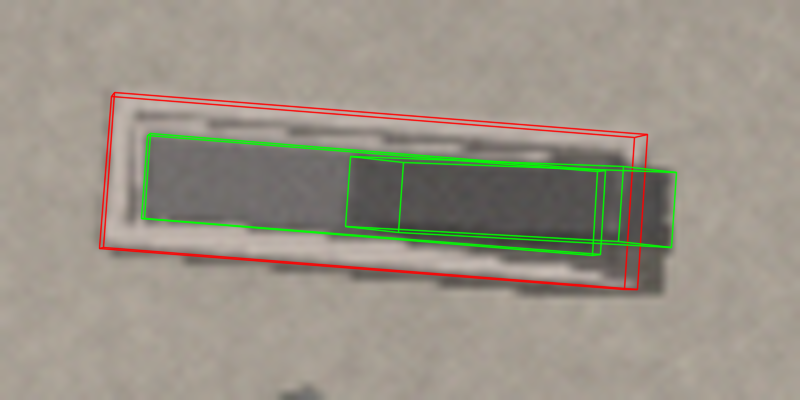

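View pics/ov_scene_rest.png

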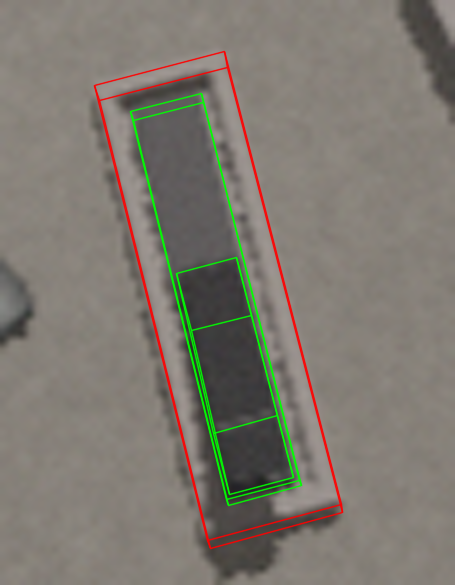

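View pics/ov_top_lane.png

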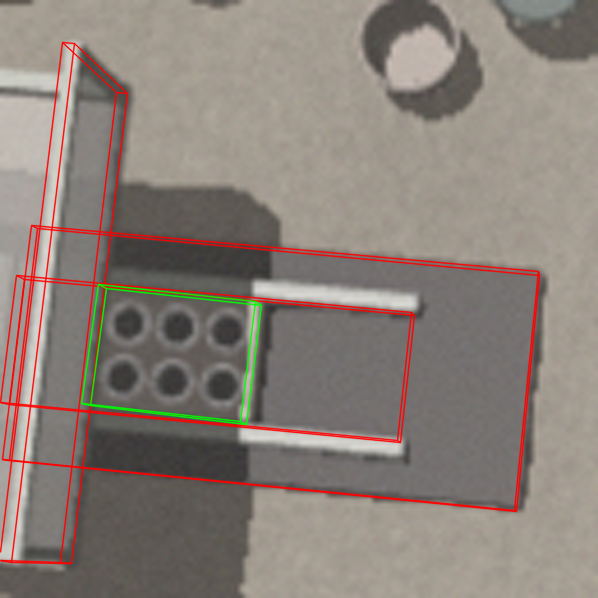

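View pics/ov_scene_lane.png

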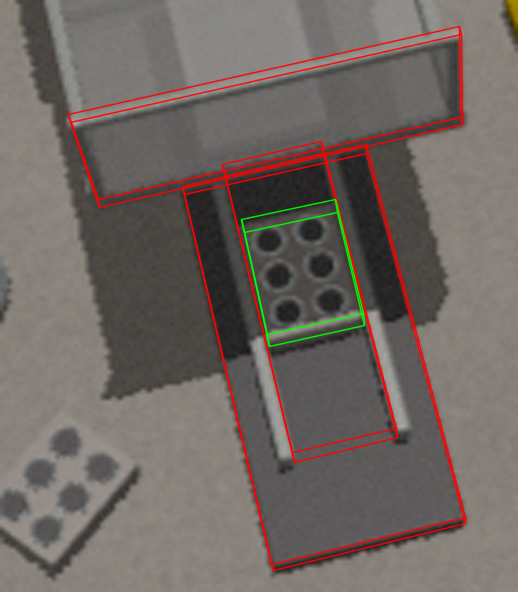

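```bash
cat > st.py <<'E'
from h import *
import json
s=get_state(); R=np.array(s['tcp_rot'])
print('t',round(s['t'],2),'q',np.round(s['qpos'],2).tolist(),'p',np.round(s['eef_pos'],4).tolist(),'w',round(s['width'],4),'F',np.round(s['contact_force'],1).tolist())
print('R',np.round(R,3).tolist(),'tilt',round(np.degrees(np.arccos(-R[2,2])),2),'tq',np.round(s['ft_torque'],1).tolist())
open('log.jsonl','a').write(json.dumps([list(map(float,s['qpos'])),list(map(float,s['eef_pos'])),R.tolist()])+'\n')
E
python3 st.py; python3 -m handwheel '[[0,0,-50,0],[0,0,-100,0],[0,0,-150,0],[0,0,-200,0],[0,0,-250,0],[0,0,-300,0],[0,0,-350,0],[0,0,-400,0],[0,0,-450,0],[0,0,-500,0]]'; python3 st.py
```

```text
t 0.9 q [56.41, 24.41, 4.23, 92.02, -1.95, 63.64, -3.84] p [0.2855, -0.6116, 0.2055] w 0.0941 F [-0.5, 0.0, -0.0]
R [[0.906, 0.423, 0.0], [0.423, -0.906, -0.0], [-0.0, 0.0, -1.0]] tilt 0.0 tq [0.0, -0.0, 0.0]
t: 1.9
eef_pos: [0.2827, -0.6043, 0.672]
tcp_rot: [[0.906, 0.424, 0.014], [0.424, -0.905, -0.032], [-0.001, 0.035, -0.999]]
contact_force: [-0.4, -0.4, -1.3]
width: 0.0942
t 1.9 q [49.47, 24.31, 22.02, 37.48, -10.16, 117.42, -0.21] p [0.2827, -0.6043, 0.672] w 0.0942 F [-0.4, -0.4, -1.3]
R [[0.906, 0.424, 0.014], [0.424, -0.905, -0.032], [-0.001, 0.035, -0.999]] tilt 2.0 tq [0.0, 0.0, 0.0]
```

```bash
python3 -m handwheel '[[50,0,10,0],[100,0,20,0],[150,0,30,0],[200,0,40,0],[250,0,50,0],[300,0,60,0],[350,0,70,0],[400,0,80,0]]'; python3 st.py
```

```text
t: 2.7
eef_pos: [0.6392, -0.4379, 0.5926]
tcp_rot: [[0.906, 0.423, 0.014], [0.423, -0.906, -0.029], [0.001, 0.032, -0.999]]
contact_force: [0.2, -0.3, 1.1]
width: 0.0937
t 2.7 q [23.81, 35.86, 17.78, 28.77, -10.46, 114.63, -31.29] p [0.6392, -0.4379, 0.5926] w 0.0937 F [0.2, -0.3, 1.1]
R [[0.906, 0.423, 0.014], [0.423, -0.906, -0.029], [0.001, 0.032, -0.999]] tilt 1.85 tq [0.0, 0.0, 0.0]
```

```bash
python3 -m handwheel '[[16,-42,0,-0.09],[32,-84,0,-0.18],[48,-126,0,-0.27],[64,-168,0,-0.36],[80,-210,0,-0.45],[96,-252,0,-0.54],[112,-294,0,-0.63],[128,-336,0,-0.72],[144,-378,0,-0.81],[160,-420,0,-0.9],[176,-462,0,-0.99],[192,-504,0,-1.026]]'; python3 st.py
```

```text
t: 3.9
eef_pos: [0.598, 0.1001, 0.5768]
tcp_rot: [[0.105, 0.994, 0.014], [0.994, -0.104, -0.029], [-0.027, 0.017, -0.999]]
contact_force: [1.6, 0.5, 0.2]
width: 0.094
t 3.9 q [-15.11, 12.58, -2.14, 63.69, 2.34, 103.44, -22.63] p [0.598, 0.1001, 0.5768] w 0.094 F [1.6, 0.5, 0.2]
R [[0.105, 0.994, 0.014], [0.994, -0.104, -0.029], [-0.027, 0.017, -0.999]] tilt 1.84 tq [-0.0, -0.1, -0.0]
```

```bash
python3 -m handwheel '[[31,-38,0,0],[62,-76,0,0],[93,-114,0,0],[124,-152,0,0],[155,-190,0,0],[186,-228,0,0],[217,-266,0,0],[248,-304,0,0],[279,-342,0,0],[310,-380,0,0],[341,-418,0,0],[372,-456,0,0]]'; python3 st.py;  python3 -m handwheel '[[50,-20,0,0],[100,-50,0,0],[130,-80,0,0],[130,-100,0,0],[130,-100,-50,0],[130,-100,-100,0]]'; python3 st.py
```

```text
t: 5.1
eef_pos: [0.1839, 0.5181, 0.5591]
tcp_rot: [[0.109, 0.994, 0.014], [0.994, -0.108, -0.028], [-0.027, 0.017, -1.0]]
contact_force: [0.6, 0.5, 0.0]
width: 0.0941
t 5.1 q [-53.15, 9.13, -30.02, 70.85, 5.69, 102.68, -87.96] p [0.1839, 0.5181, 0.5591] w 0.0941 F [0.6, 0.5, 0.0]
R [[0.109, 0.994, 0.014], [0.994, -0.108, -0.028], [-0.027, 0.017, -1.0]] tilt 1.81 tq [0.0, -0.1, -0.0]
t: 5.7
eef_pos: [0.0996, 0.6605, 0.6063]
tcp_rot: [[0.106, 0.994, 0.007], [0.993, -0.106, -0.043], [-0.042, 0.012, -0.999]]
contact_force: [0.0, -1.3, -0.2]
width: 0.094
t 5.7 q [-75.79, 24.58, -22.78, 44.31, 10.36, 114.99, -98.79] p [0.0996, 0.6605, 0.6063] w 0.094 F [0.0, -1.3, -0.2]
R [[0.106, 0.994, 0.007], [0.993, -0.106, -0.043], [-0.042, 0.012, -0.999]] tilt 2.5 tq [0.0, -0.0, -0.0]
```

```bash
python3 -m handwheel '[[0,0,-50,0],[0,0,-100,0],[0,0,-150,0],[0,0,-200,0],[0,0,-250,0],[0,0,-300,0],[0,0,-350,0],[0,0,-400,0]]'; python3 st.py
```

```text
t: 6.5
eef_pos: [0.077, 0.6309, 0.6982]
tcp_rot: [[0.087, 0.996, 0.02], [0.994, -0.088, 0.062], [0.064, 0.015, -0.998]]
contact_force: [-2.1, 2.8, -2.4]
width: 0.0942
t 6.5 q [-105.78, 21.05, 32.93, 40.4, -12.48, 117.32, -86.18] p [0.077, 0.6309, 0.6982] w 0.0942 F [-2.1, 2.8, -2.4]
R [[0.087, 0.996, 0.02], [0.994, -0.088, 0.062], [0.064, 0.015, -0.998]] tilt 3.75 tq [0.1, 0.2, 0.1]
```

```bash
python3 -m handwheel '[[0,0,-400,0],[0,0,-400,0],[0,0,-400,0],[0,0,-400,0]]'; python3 st.py;python3 -m handwheel '[[400,0,0,0],[400,0,0,0],[400,0,0,0],[400,0,0,0]]'; python3 st.py
```

```text
t: 6.9
eef_pos: [0.0653, 0.5754, 0.7706]
tcp_rot: [[0.101, 0.993, 0.053], [0.978, -0.109, 0.177], [0.182, 0.034, -0.983]]
contact_force: [-1.7, 0.1, 0.1]
width: 0.0943
t 6.9 q [-121.66, 15.19, 51.67, 41.54, -13.65, 117.34, -85.71] p [0.0653, 0.5754, 0.7706] w 0.0943 F [-1.7, 0.1, 0.1]
R [[0.101, 0.993, 0.053], [0.978, -0.109, 0.177], [0.182, 0.034, -0.983]] tilt 10.65 tq [-0.2, 0.1, 0.0]
t: 7.3
eef_pos: [0.0768, 0.7075, 0.7412]
tcp_rot: [[0.097, 0.994, 0.056], [0.971, -0.107, 0.213], [0.218, 0.033, -0.975]]
contact_force: [-0.7, 0.6, 0.2]
width: 0.0938
t 7.3 q [-98.87, 28.13, 28.06, 23.57, -14.52, 117.34, -89.33] p [0.0768, 0.7075, 0.7412] w 0.0938 F [-0.7, 0.6, 0.2]
R [[0.097, 0.994, 0.056], [0.971, -0.107, 0.213], [0.218, 0.033, -0.975]] tilt 12.73 tq [-0.2, -0.0, -0.0]
```

```bash
python3 -m handwheel '[[0,0,-400,0],[0,0,-400,0],[0,0,-400,0],[0,0,-400,0],[0,0,-400,0],[0,0,-400,0]]'; python3 st.py
```

```text
t: 7.9
eef_pos: [0.0518, 0.5957, 0.8308]
tcp_rot: [[0.09, 0.993, 0.07], [0.944, -0.108, 0.312], [0.317, 0.038, -0.948]]
contact_force: [-2.1, 0.9, 0.0]
width: 0.0938
t 7.9 q [-119.15, 17.01, 52.74, 31.88, -17.87, 117.35, -86.77] p [0.0518, 0.5957, 0.8308] w 0.0938 F [-2.1, 0.9, 0.0]
R [[0.09, 0.993, 0.07], [0.944, -0.108, 0.312], [0.317, 0.038, -0.948]] tilt 18.63 tq [-0.3, 0.1, 0.1]
```

```bash
python3 -m handwheel '[[200,15,-380,0],[200,15,-380,0],[200,15,-380,0],[200,15,-380,0],[200,15,-380,0],[200,15,-380,0]]'; python3 st.py
```

```text
t: 8.5
eef_pos: [0.0558, 0.5882, 0.8608]
tcp_rot: [[0.085, 0.993, 0.077], [0.924, -0.108, 0.367], [0.373, 0.04, -0.927]]
contact_force: [0.2, 0.0, 0.0]
width: 0.0941
t 8.5 q [-113.43, 14.96, 40.03, 28.23, -11.58, 117.35, -89.39] p [0.0558, 0.5882, 0.8608] w 0.0941 F [0.2, 0.0, 0.0]
R [[0.085, 0.993, 0.077], [0.924, -0.108, 0.367], [0.373, 0.04, -0.927]] tilt 22.04 tq [-0.4, -0.0, 0.0]
```

```bash
python3 -m handwheel '[[0,0,-900,0],[0,0,-900,0],[0,0,-900,0],[0,0,-900,0],[0,0,-900,0],[0,0,-900,0]]'; python3 st.py
```

```text
t: 9.1
eef_pos: [0.0136, 0.5006, 0.9074]
tcp_rot: [[0.051, 0.996, 0.07], [0.896, -0.077, 0.437], [0.441, 0.041, -0.897]]
contact_force: [-1.0, -0.8, 1.1]
width: 0.0941
t 9.1 q [-156.26, 7.16, 76.74, 34.3, -7.65, 117.35, -90.25] p [0.0136, 0.5006, 0.9074] w 0.0941 F [-1.0, -0.8, 1.1]
R [[0.051, 0.996, 0.07], [0.896, -0.077, 0.437], [0.441, 0.041, -0.897]] tilt 26.29 tq [-0.5, 0.0, -0.0]
```

```bash
python3 -m handwheel '[[400,0,0,0],[400,0,0,0],[400,0,0,0],[400,0,0,0],[400,0,0,0],[400,0,0,0]]'; python3 st.py
```

```text
t: 9.7
eef_pos: [0.0156, 0.6195, 0.9028]
tcp_rot: [[0.048, 0.996, 0.07], [0.877, -0.076, 0.474], [0.478, 0.038, -0.878]]
contact_force: [-3.1, -0.0, 0.4]
width: 0.0936
t 9.7 q [-111.17, 19.12, 40.63, 17.46, -17.33, 117.36, -91.25] p [0.0156, 0.6195, 0.9028] w 0.0936 F [-3.1, -0.0, 0.4]
R [[0.048, 0.996, 0.07], [0.877, -0.076, 0.474], [0.478, 0.038, -0.878]] tilt 28.63 tq [-0.5, 0.1, 0.0]
```

Alternating up/in and out moves builds up the lean against the limit of joint 6, so I'll continue.

```bash
python3 -m handwheel '[[100,0,-300,0],[100,0,-300,0],[100,0,-300,0],[100,0,-300,0],[100,0,-300,0],[100,0,-300,0]]'; python3 st.py; python3 -m handwheel '[[400,0,0,0],[400,0,0,0],[400,0,0,0],[400,0,0,0]]'; python3 st.py
```

```text
t: 10.3
eef_pos: [0.0098, 0.5477, 0.9437]
tcp_rot: [[0.045, 0.996, 0.073], [0.85, -0.076, 0.521], [0.525, 0.038, -0.85]]
contact_force: [0.1, 0.9, 0.4]
width: 0.094
t 10.3 q [-125.58, 12.14, 50.63, 22.03, -12.79, 117.36, -91.26] p [0.0098, 0.5477, 0.9437] w 0.094 F [0.1, 0.9, 0.4]
R [[0.045, 0.996, 0.073], [0.85, -0.076, 0.521], [0.525, 0.038, -0.85]] tilt 31.77 tq [-0.5, -0.0, -0.0]
t: 10.7
eef_pos: [0.0187, 0.6236, 0.9336]
tcp_rot: [[0.048, 0.996, 0.069], [0.836, -0.078, 0.543], [0.546, 0.032, -0.837]]
contact_force: [-0.3, -1.1, 0.7]
width: 0.0934
t 10.7 q [-110.01, 22.08, 64.45, 12.39, -40.97, 117.35, -88.95] p [0.0187, 0.6236, 0.9336] w 0.0934 F [-0.3, -1.1, 0.7]
R [[0.048, 0.996, 0.069], [0.836, -0.078, 0.543], [0.546, 0.032, -0.837]] tilt 33.19 tq [-0.5, 0.0, 0.0]
```

```bash
python3 -m handwheel '[[50,0,-400,0],[50,0,-400,0],[50,0,-400,0],[50,0,-400,0],[50,0,-400,0],[50,0,-400,0],[50,0,-400,0],[50,0,-400,0]]'; python3 st.py
```

```text
t: 11.5
eef_pos: [-0.0983, 0.4878, 0.9986]
tcp_rot: [[-0.159, 0.984, -0.077], [0.769, 0.172, 0.615], [0.619, 0.038, -0.784]]
contact_force: [17.9, 5.4, 6.7]
width: 0.094
t 11.5 q [-152.7, 10.49, 78.79, 20.1, -25.27, 117.35, -86.76] p [-0.0983, 0.4878, 0.9986] w 0.094 F [17.9, 5.4, 6.7]
R [[-0.159, 0.984, -0.077], [0.769, 0.172, 0.615], [0.619, 0.038, -0.784]] tilt 38.33 tq [0.0, -1.0, -1.0]
```

```bash
python3 -m handwheel '[[300,200,-100,0],[300,200,-100,0],[300,200,-100,0],[300,200,-100,0],[300,200,-100,0],[300,200,-100,0]]'; python3 st.py
```

```text
t: 12.1
eef_pos: [-0.0326, 0.5552, 1.0008]
tcp_rot: [[-0.164, 0.983, -0.077], [0.746, 0.175, 0.642], [0.645, 0.048, -0.763]]
contact_force: [0.5, -0.3, 0.3]
width: 0.0938
t 12.1 q [-116.27, 16.99, 78.21, 12.2, -57.01, 117.36, -80.15] p [-0.0326, 0.5552, 1.0008] w 0.0938 F [0.5, -0.3, 0.3]
R [[-0.164, 0.983, -0.077], [0.746, 0.175, 0.642], [0.645, 0.048, -0.763]] tilt 40.29 tq [-0.6, -0.2, 0.0]
```

```bash
python3 -m handwheel '[[0,20,45,0],[0,40,90,0],[0,70,130,0],[0,110,160,0],[0,150,180,0],[0,200,200,0],[0,250,200,0],[0,300,200,0]]'; python3 st.py
```

```text
t: 12.9
eef_pos: [0.1606, 0.7131, 0.8692]
tcp_rot: [[-0.164, 0.983, -0.077], [0.747, 0.175, 0.641], [0.644, 0.048, -0.764]]
contact_force: [-1.7, -0.3, 0.4]
width: 0.0939
t 12.9 q [-104.92, 20.25, 65.03, 35.87, -48.79, 98.01, -58.46] p [0.1606, 0.7131, 0.8692] w 0.0939 F [-1.7, -0.3, 0.4]
R [[-0.164, 0.983, -0.077], [0.747, 0.175, 0.641], [0.644, 0.048, -0.764]] tilt 40.22 tq [-0.6, -0.1, 0.1]
```

```bash
python3 -m handwheel '[[-24,32,-19,0],[-48,64,-38,0],[-72,96,-57,0],[-96,130,-76,0],[-120,163,-95,0],[-144,195,-113,0],[-170,230,-130,0],[-199,260,-151,0]]'; python3 st.py
```

```text
t: 13.7
eef_pos: [0.4329, 0.5338, 0.8703]
tcp_rot: [[-0.164, 0.983, -0.077], [0.747, 0.175, 0.641], [0.644, 0.048, -0.764]]
contact_force: [0.1, 1.9, -1.1]
width: 0.0939
t 13.7 q [-53.68, 22.02, 38.18, 26.74, -57.65, 109.96, -41.46] p [0.4329, 0.5338, 0.8703] w 0.0939 F [0.1, 1.9, -1.1]
R [[-0.164, 0.983, -0.077], [0.747, 0.175, 0.641], [0.644, 0.048, -0.764]] tilt 40.23 tq [-0.5, -0.1, -0.0]
```

```bash
python3 -m handwheel '[[15,300,-100,0],[15,300,-100,0],[15,300,-100,0],[15,300,-100,0]]'; python3 st.py
```

```text
t: 14.1
eef_pos: [0.5165, 0.4537, 0.8613]
tcp_rot: [[-0.162, 0.983, -0.087], [0.759, 0.181, 0.626], [0.631, 0.036, -0.775]]
contact_force: [0.0, 0.8, 0.3]
width: 0.094
t 14.1 q [-32.03, 29.48, 21.26, 12.27, -58.48, 117.35, -41.78] p [0.5165, 0.4537, 0.8613] w 0.094 F [0.0, 0.8, 0.3]
R [[-0.162, 0.983, -0.087], [0.759, 0.181, 0.626], [0.631, 0.036, -0.775]] tilt 39.18 tq [-0.6, -0.2, 0.1]
```

```bash
cat > kin.py <<'E'
import numpy as np, json, itertools
from scipy.optimize import least_squares
from scipy.spatial.transform import Rotation as Rn
D=[json.loads(l) for l in open('log.jsonl')]
Q=np.radians([d[0] for d in D]);P=np.array([d[1] for d in D]);RR=np.array([d[2] for d in D])
ax='zyzyzyz'
def fk(q,sg,th):
    # th: yaw0, toolyaw, offsets (7 links x,z): 
    R=Rn.from_euler('z',th[0]).as_matrix(); p=np.zeros(3)
    o=th[2:].reshape(-1,2)
    for i in range(7):
        p=p+R@np.array([o[i,0],0,o[i,1]])
        R=R@Rn.from_euler(ax[i],sg[i]*q[i]).as_matrix()
    p=p+R@np.array([o[7,0],0,o[7,1]])
    return p,R@Rn.from_euler('z',th[1]).as_matrix()
def fit():
    best=None
    for s1,s3,s5,s7 in itertools.product([1,-1],repeat=4):
      sg=[s1,1,s3,1,s5,1,s7]
      for y0 in (0,np.pi):
       for yt in (0,1.57,3.14,-1.57):
        t0=np.r_[y0,yt,np.zeros(16)]
        def fo(y): 
            t=t0.copy(); t[:2]=y
            return np.concatenate([(fk(q,sg,t)[1]-R).ravel() for q,R in zip(Q[::3],RR[::3])])
        r=least_squares(fo,[y0,yt])
        if best is None or r.cost<best[0]: best=(r.cost,sg,r.x)
    c,sg,y=best
    t0=np.r_[y,0,.3,0,0,0,.4,0,0,0,.4,0,0,0,.1,0,.1]
    f=lambda t:np.concatenate([np.r_[(fk(q,sg,t)[0]-p)*5,(fk(q,sg,t)[1]-R).ravel()] for q,p,R in zip(Q,P,RR)]+[1e-3*(t[2:]-t0[2:])])
    r=least_squares(f,t0)
    e=[np.linalg.norm(fk(q,sg,r.x)[0]-p) for q,p in zip(Q,P)]
    eo=[np.linalg.norm(fk(q,sg,r.x)[1]-R) for q,R in zip(Q,RR)]
    print(c,sg,np.round(r.x,4).tolist()); print(np.round(e,4),np.round(eo,4))
    json.dump([sg,r.x.tolist()],open('kin.json','w'))
if __name__=='__main__': fit()
E
python3 kin.py
```

```text
3.5710279598200685e-30 [-1, 1, -1, 1, -1, 1, -1] [-0.0804, 1.4979, -0.0021, 0.3045, -0.0032, 0.0045, 0.002, 0.4547, 0.0007, 0.0581, -0.0095, 0.4481, 0.0172, 0.0449, -0.0137, 0.1709, -0.0061, 0.1704]
[0.01   0.0046 0.0084 0.0153 0.0222 0.0129 0.0045 0.0046 0.0064 0.004
 0.0077 0.0136 0.0065 0.0109 0.0071 0.0055 0.014  0.0172 0.0155 0.0174] [0.0106 0.0112 0.0111 0.0111 0.0111 0.0116 0.0127 0.0227 0.0262 0.0366
 0.0427 0.0504 0.0546 0.0602 0.0627 0.0719 0.0753 0.0752 0.0752 0.0734]
```

```bash
cat > kin2.py <<'E'
from kin import *
import kin
sg=[-1,1,-1,1,-1,1,-1]
def fk(q,th):
    R=Rn.from_euler('z',th[0]).as_matrix(); p=np.zeros(3); o=th[2:].reshape(-1,3)
    for i in range(7):
        p=p+R@o[i]; R=R@Rn.from_euler(ax[i],sg[i]*q[i]).as_matrix()
    return p+R@o[7], R@Rn.from_euler('z',th[1]).as_matrix()
if __name__=='__main__':
    fo=lambda y:np.concatenate([(fk(q,np.r_[y,np.zeros(24)])[1]-R).ravel() for q,R in zip(Q,RR)])
    y=least_squares(fo,[0,1.5]).x; print(np.degrees(y),[round(np.linalg.norm(a),4) for a in fo(y).reshape(-1,9)])
    # positions linear in offsets
    A=[];b=[]
    for q,p in zip(Q,P):
        R=Rn.from_euler('z',y[0]).as_matrix(); row=[]
        for i in range(7):
            row.append(R); R=R@Rn.from_euler(ax[i],sg[i]*q[i]).as_matrix()
        row.append(R); A.append(np.hstack(row)); b.append(p)
    A=np.vstack(A);b=np.hstack(b)
    lam=1e-4
    o=np.linalg.lstsq(np.vstack([A,lam*np.eye(24)]),np.r_[b,np.zeros(24)],rcond=None)[0]
    print(np.round(o.reshape(-1,3),4).tolist()); print(np.abs((A@o-b)).reshape(-1,3).max(1).round(4))
    json.dump(np.r_[y,o].tolist(),open('kin2.json','w'))
E
python3 kin2.py
```

```text
[3.45162008e-13 9.00000000e+01] [np.float64(0.0), np.float64(0.0), np.float64(0.0), np.float64(0.0), np.float64(0.0), np.float64(0.0), np.float64(0.0), np.float64(0.0), np.float64(0.0), np.float64(0.0), np.float64(0.0), np.float64(0.0), np.float64(0.0), np.float64(0.0), np.float64(0.0), np.float64(0.0), np.float64(0.0), np.float64(0.0), np.float64(0.0), np.float64(0.0)]
[[-0.0, -0.0, 0.1419], [0.0, -0.0141, 0.1419], [-0.0, -0.0141, 0.2773], [-0.0, -0.0179, 0.2773], [-0.0, -0.0179, 0.2467], [0.0, -0.0002, 0.2467], [-0.0, -0.0002, 0.1826], [-0.0, 0.0, 0.1826]]
[0. 0. 0. 0. 0. 0. 0. 0. 0. 0. 0. 0. 0. 0. 0. 0. 0. 0. 0. 0.]
```

```bash
cat > sim.py <<'E'
from kin2 import *
th=np.array(json.load(open('kin2.json')))
lo=np.radians([-163.25,-28.42,-70.27,12.13,-58.53,9.26,-156.51]);hi=np.radians([163.25,122.38,78.77,141.07,238.53,117.41,156.51])
vm=np.radians([108.29,108.29,136.94,136.94,172.46,172.46,172.46])*.07
def err(q,p,R,wo):
    a,B=fk(q,th); return np.r_[p-a,wo*Rn.from_matrix(R@B.T).as_rotvec()]
def jac(q,wo):
    a,B=fk(q,th); J=np.zeros((6,7))
    for i in range(7):
        d=q.copy(); d[i]+=1e-6; a2,B2=fk(d,th)
        J[:,i]=np.r_[(a2-a)/1e-6,wo*Rn.from_matrix(B2@B.T).as_rotvec()/1e-6]
    return J
def step(q,p,R,wo=.3,lam=.02,it=30):
    a,B=fk(q,th); d=p-a; n=np.linalg.norm(d)
    if n>.05: p=a+d*.05/n
    r=Rn.from_matrix(R@B.T).as_rotvec(); n=np.linalg.norm(r)
    if n>.15: R=Rn.from_rotvec(r*.15/n).as_matrix()@B
    x=q.copy()
    for _ in range(it):
        J=jac(x,wo); e=err(x,p,R,wo)
        x=np.clip(x+J.T@np.linalg.solve(J@J.T+lam**2*np.eye(6),e),lo+.001,hi-.001)
    dq=x-q; s=min(1,(vm/np.maximum(abs(dq),1e-9)).min())
    return q+s*dq
def call(q,rows,**k):
    a,B=fk(q,th)
    for x,y,z,t in rows:
        q=step(q,a+B@np.array([x,y,z])/1e3,B@Rn.from_euler('z',t).as_matrix(),**k)
    return q
def rep(q):
    a,B=fk(q,th); z=B[:,2]
    return np.degrees(q).round(1).tolist(),a.round(3).tolist(),'tilt %.1f az %.1f'%(np.degrees(np.arccos(-z[2])),np.degrees(np.arctan2(z[1],z[0])))
E
cat > v.py <<'E'
from sim import *
calls={1:[[0,0,-50*i,0] for i in range(1,11)],6:[[0,0,-50*i,0] for i in range(1,9)],7:[[0,0,-400,0]]*4,8:[[400,0,0,0]]*4,9:[[0,0,-400,0]]*6,
 10:[[200,15,-380,0]]*6,11:[[0,0,-900,0]]*6,12:[[400,0,0,0]]*6,13:[[100,0,-300,0]]*6,15:[[50,0,-400,0]]*8,16:[[300,200,-100,0]]*6,19:[[15,300,-100,0]]*4}
import sys
for wo in (.1,.3,1.):
  print('wo',wo)
  for k,c in calls.items():
    print(k,rep(call(Q[k-1+ (0)],c,wo=wo)),'| real',rep(Q[k]))
E
python3 - <<'E'
from kin2 import *
for i,q in enumerate(Q): print(i,np.degrees(q).round(1).tolist(),P[i].round(3))
E
```

```text
0 [56.4, 24.4, 4.2, 92.0, -2.0, 63.6, -3.8] [ 0.286 -0.612  0.205]
1 [49.5, 24.3, 22.0, 37.5, -10.2, 117.4, -0.2] [ 0.283 -0.604  0.672]
2 [23.8, 35.9, 17.8, 28.8, -10.5, 114.6, -31.3] [ 0.639 -0.438  0.593]
3 [-15.1, 12.6, -2.1, 63.7, 2.3, 103.4, -22.6] [0.598 0.1   0.577]
4 [-53.2, 9.1, -30.0, 70.9, 5.7, 102.7, -88.0] [0.184 0.518 0.559]
5 [-75.8, 24.6, -22.8, 44.3, 10.4, 115.0, -98.8] [0.1   0.66  0.606]
6 [-105.8, 21.0, 32.9, 40.4, -12.5, 117.3, -86.2] [0.077 0.631 0.698]
7 [-121.7, 15.2, 51.7, 41.5, -13.6, 117.3, -85.7] [0.065 0.575 0.771]
8 [-98.9, 28.1, 28.1, 23.6, -14.5, 117.3, -89.3] [0.077 0.707 0.741]
9 [-119.1, 17.0, 52.7, 31.9, -17.9, 117.3, -86.8] [0.052 0.596 0.831]
10 [-113.4, 15.0, 40.0, 28.2, -11.6, 117.4, -89.4] [0.056 0.588 0.861]
11 [-156.3, 7.2, 76.7, 34.3, -7.7, 117.4, -90.3] [0.014 0.501 0.907]
12 [-111.2, 19.1, 40.6, 17.5, -17.3, 117.4, -91.2] [0.016 0.619 0.903]
13 [-125.6, 12.1, 50.6, 22.0, -12.8, 117.4, -91.3] [0.01  0.548 0.944]
14 [-110.0, 22.1, 64.4, 12.4, -41.0, 117.4, -89.0] [0.019 0.624 0.934]
15 [-152.7, 10.5, 78.8, 20.1, -25.3, 117.3, -86.8] [-0.098  0.488  0.999]
16 [-116.3, 17.0, 78.2, 12.2, -57.0, 117.4, -80.2] [-0.033  0.555  1.001]
17 [-104.9, 20.2, 65.0, 35.9, -48.8, 98.0, -58.5] [0.161 0.713 0.869]
18 [-53.7, 22.0, 38.2, 26.7, -57.7, 110.0, -41.5] [0.433 0.534 0.87 ]
19 [-32.0, 29.5, 21.3, 12.3, -58.5, 117.4, -41.8] [0.516 0.454 0.861]
```

```bash
time python3 v.py
```

```text
wo 0.1
1 ([55.9, 28.3, 11.1, 28.3, -6.6, 117.0, -3.1], [0.303, -0.649, 0.686], 'tilt 6.7 az -60.2') | real ([49.5, 24.3, 22.0, 37.5, -10.2, 117.4, -0.2], [0.283, -0.604, 0.672], 'tilt 2.0 az -65.9')
6 ([-79.6, 51.7, 39.1, 12.2, -38.4, 117.4, -87.3], [0.253, 0.828, 0.517], 'tilt 3.9 az 143.8') | real ([-105.8, 21.0, 32.9, 40.4, -12.5, 117.3, -86.2], [0.077, 0.631, 0.698], 'tilt 3.8 az 72.1')
7 ([-82.2, 41.6, 37.7, 12.2, -40.1, 117.4, -94.5], [0.191, 0.79, 0.663], 'tilt 13.2 az 109.6') | real ([-121.7, 15.2, 51.7, 41.5, -13.6, 117.3, -85.7], [0.065, 0.575, 0.771], 'tilt 10.7 az 73.4')
8 ([-91.3, 36.4, 44.1, 15.7, -37.4, 117.4, -93.4], [0.129, 0.762, 0.716], 'tilt 14.3 az 91.6') | real ([-98.9, 28.1, 28.1, 23.6, -14.5, 117.3, -89.3], [0.077, 0.707, 0.741], 'tilt 12.7 az 75.4')
9 ([-82.5, 40.3, 45.7, 12.2, -41.4, 117.4, -83.6], [0.225, 0.77, 0.689], 'tilt 13.6 az 86.0') | real ([-119.1, 17.0, 52.7, 31.9, -17.9, 117.3, -86.8], [0.052, 0.596, 0.831], 'tilt 18.6 az 77.3')
10 ([-78.9, 36.5, 47.4, 12.2, -50.0, 117.4, -92.0], [0.231, 0.736, 0.748], 'tilt 19.7 az 99.9') | real ([-113.4, 15.0, 4
[... 5328 characters left out ...]
.8, 117.4, -91.3], [0.01, 0.548, 0.944], 'tilt 31.8 az 82.1')
15 ([-78.1, 25.3, 53.1, 12.2, -54.7, 117.4, -81.9], [0.227, 0.625, 0.894], 'tilt 31.2 az 90.5') | real ([-152.7, 10.5, 78.8, 20.1, -25.3, 117.3, -86.8], [-0.098, 0.488, 0.999], 'tilt 38.3 az 97.2')
16 ([-107.2, 20.5, 57.2, 14.1, -50.0, 117.4, -93.3], [-0.033, 0.615, 0.935], 'tilt 33.7 az 106.8') | real ([-116.3, 17.0, 78.2, 12.2, -57.0, 117.4, -80.2], [-0.033, 0.555, 1.001], 'tilt 40.3 az 96.8')
19 ([-28.4, 46.0, 14.6, 12.2, -58.5, 117.4, -52.8], [0.637, 0.509, 0.658], 'tilt 40.0 az 120.3') | real ([-32.0, 29.5, 21.3, 12.3, -58.5, 117.4, -41.8], [0.516, 0.454, 0.861], 'tilt 39.2 az 97.9')
real	0m30.415s
user	0m30.863s
sys	0m0.093s
```

```bash
cat >> sim.py <<'E'
from scipy.optimize import lsq_linear
def step(q,p,R,wo=.3,lam=.02,it=5):
    a,B=fk(q,th); d=p-a; n=np.linalg.norm(d)
    if n>.05: p=a+d*.05/n
    r=Rn.from_matrix(R@B.T).as_rotvec(); n=np.linalg.norm(r)
    if n>.15: R=Rn.from_rotvec(r*.15/n).as_matrix()@B
    x=q.copy()
    for _ in range(it):
        l=np.maximum(lo,q-vm)-x; h=np.minimum(hi,q+vm)-x
        J=jac(x,wo); e=err(x,p,R,wo)
        s=lsq_linear(np.vstack([J,lam*np.eye(7)]),np.r_[e,np.zeros(7)],(np.minimum(l,-1e-9),np.maximum(h,1e-9)))
        x=x+s.x
    return x
E
sed -i 's/for wo in .*/for wo in (.1,.5):/' v.py; time python3 v.py
```

```text
wo 0.1
1 ([52.7, 23.9, 15.6, 33.3, -7.4, 117.4, -2.0], [0.285, -0.611, 0.703], 'tilt 6.0 az -63.7') | real ([49.5, 24.3, 22.0, 37.5, -10.2, 117.4, -0.2], [0.283, -0.604, 0.672], 'tilt 2.0 az -65.9')
6 ([-99.6, 20.9, 44.5, 12.1, -27.6, 107.5, -87.6], [0.096, 0.671, 0.963], 'tilt 41.8 az 80.4') | real ([-105.8, 21.0, 32.9, 40.4, -12.5, 117.3, -86.2], [0.077, 0.631, 0.698], 'tilt 3.8 az 72.1')
7 ([-103.3, 18.0, 33.0, 20.8, -14.7, 117.4, -88.5], [0.073, 0.614, 0.881], 'tilt 25.5 az 81.6') | real ([-121.7, 15.2, 51.7, 41.5, -13.6, 117.3, -85.7], [0.065, 0.575, 0.771], 'tilt 10.7 az 73.4')
8 ([-96.9, 33.1, 47.4, 12.1, -34.5, 113.5, -88.2], [0.085, 0.762, 0.796], 'tilt 24.4 az 78.7') | real ([-98.9, 28.1, 28.1, 23.6, -14.5, 117.3, -89.3], [0.077, 0.707, 0.741], 'tilt 12.7 az 75.4')
9 ([-107.4, 18.1, 52.0, 12.1, -28.5, 107.5, -88.9], [0.06, 0.636, 1.001], 'tilt 45.4 az 81.0') | real ([-119.1, 17.0, 52.7, 31.9, -17.9, 117.3, -86.8], [0.052, 0.596, 0.831], 'tilt 18.6 az 77.3')
10 ([-113.0, 15.2, 58.7, 12.1, -29.4, 97.5, -88.7], [0.056, 0.633, 1.089], 'tilt 58.7 az 81.5') | real ([-113.4, 15.0,
[... 2949 characters left out ...]
, -12.8, 117.4, -91.3], [0.01, 0.548, 0.944], 'tilt 31.8 az 82.1')
15 ([-157.4, 6.4, 78.8, 22.9, -8.8, 117.4, -91.4], [0.007, 0.473, 0.998], 'tilt 37.9 az 83.3') | real ([-152.7, 10.5, 78.8, 20.1, -25.3, 117.3, -86.8], [-0.098, 0.488, 0.999], 'tilt 38.3 az 97.2')
16 ([-112.0, 15.9, 69.7, 12.1, -52.2, 115.8, -79.7], [-0.008, 0.559, 1.007], 'tilt 41.7 az 96.8') | real ([-116.3, 17.0, 78.2, 12.2, -57.0, 117.4, -80.2], [-0.033, 0.555, 1.001], 'tilt 40.3 az 96.8')
19 ([-34.3, 31.9, 22.5, 12.1, -58.5, 110.4, -41.4], [0.551, 0.511, 0.851], 'tilt 42.6 az 93.8') | real ([-32.0, 29.5, 21.3, 12.3, -58.5, 117.4, -41.8], [0.516, 0.454, 0.861], 'tilt 39.2 az 97.9')
real	0m7.639s
user	0m8.026s
sys	0m0.120s
```

```bash
sed -i 's/for wo in .*/for wo in (.6,.8,1.2):/' v.py; python3 v.py | awk '{print}' | grep -E "^(wo|1 |8|9|10|12|13|16|19)"|sed 's/\[[^]]*\]//'; cat > reach.py <<'E'
from sim import *
def ori(az,tilt):
    a,t=np.radians([az,tilt]); f=np.array([np.cos(a),np.sin(a),0]); z=np.sin(t)*f-np.cos(t)*np.array([0,0,1])
    y=np.array([np.sin(a),-np.cos(a),0]); return np.c_[np.cross(y,z),y,z]
def solve(p,R,n=60,seed=0,q0=None):
    rg=np.random.default_rng(seed); best=None
    for i in range(n):
        s=q0 if (i==0 and q0 is not None) else rg.uniform(lo,hi)
        r=least_squares(lambda q:err(q,p,R,.5),s,bounds=(lo,hi),max_nfev=60)
        if best is None or r.cost<best.cost: best=r
        if best.cost<1e-8: break
    return best
if __name__=='__main__':
    for nm,o,az in [('rest',[.470,-.2915],83.7),('push0',[.5742,.1523],83.0),('push1',[.5742,.1523],83.0)]:
        a=np.radians(az); f=np.array([np.cos(a),np.sin(a),0])
        off={'rest':0,'push0':-.19,'push1':-.02}[nm]; z0={'rest':.006}.get(nm,.012)
        for d in (.075,.085):
            g=np.r_[o,z0]+f*off+f*(-.643*d)+[0,0,.012+.766*d]
            R=ori(az,40); tcp=g+.019*R[:,2]
            b=solve(tcp,R); print(nm,d,tcp.round(3),b.cost,np.degrees(b.x).round(0))
E
python3 reach.py
```

```text
wo 0.6
1 (, [0.28, -0.601, 0.676], 'tilt 2.2 az -64.6') | real ([49.5, 24.3, 22.0, 37.5, -10.2, 117.4, -0.2], [0.283, -0.604, 0.672], 'tilt 2.0 az -65.9')
8 (, [0.081, 0.725, 0.733], 'tilt 12.9 az 75.1') | real ([-98.9, 28.1, 28.1, 23.6, -14.5, 117.3, -89.3], [0.077, 0.707, 0.741], 'tilt 12.7 az 75.4')
9 (, [0.061, 0.602, 0.81], 'tilt 16.1 az 77.0') | real ([-119.1, 17.0, 52.7, 31.9, -17.9, 117.3, -86.8], [0.052, 0.596, 0.831], 'tilt 18.6 az 77.3')
10 (, [0.056, 0.584, 0.862], 'tilt 22.1 az 78.2') | real ([-113.4, 15.0, 40.0, 28.2, -11.6, 117.4, -89.4], [0.056, 0.588, 0.861], 'tilt 22.0 az 78.2')
12 (, [0.012, 0.652, 0.891], 'tilt 28.7 az 81.3') | real ([-111.2, 19.1, 40.6, 17.5, -17.3, 117.4, -91.2], [0.016, 0.619, 0.903], 'tilt 28.6 az 81.6')
13 (, [0.01, 0.546, 0.945], 'tilt 31.9 az 82.2') | real ([-125.6, 12.1, 50.6, 22.0, -12.8, 117.4, -91.3], [0.01, 0.548, 0.944], 'tilt 31.8 az 82.1')
16 (, [-0.009, 0.556, 1.002], 'tilt 40.6 az 96.9') | real ([-116.3, 17.0, 78.2, 12.2, -57.0, 117.4, -80.2], [-0.033, 0.555, 1.001], 'tilt 40.3 az 96.8')
19 (, [0.548, 0.51, 0.848], 'tilt 41.9 az 9
[... 2376 characters left out ...]
542, 0.508, 0.841], 'tilt 40.6 az 96.2') | real ([-32.0, 29.5, 21.3, 12.3, -58.5, 117.4, -41.8], [0.516, 0.454, 0.861], 'tilt 39.2 az 97.9')
rest 0.075 [ 0.466 -0.327  0.061] 1.1002946981154774e-17 [ 36.  43.  15.  95. -39.  78.  64.]
rest 0.085 [ 0.465 -0.334  0.069] 1.0891074320432777e-16 [ 46.  42.   2.  94. -31.  76.  58.]
push0 0.075 [ 0.547 -0.072  0.067] 2.9814623569020818e-15 [ 32.  34. -10. 110. -40.  57.  45.]
push0 0.085 [ 0.546 -0.078  0.075] 3.4405522082948466e-18 [ 71.  52. -65. 107.   8.  52.   2.]
push1 0.075 [0.567 0.097 0.067] 7.909275185373228e-17 [ 28.  33. -26. 115. -42.  42.  32.]
push1 0.085 [0.567 0.09  0.075] 2.686364948975705e-16 [ 57.  50. -67. 113.   7.  38. -10.]
```

```bash
nproc; cat > search.py <<'E'
from sim import *
from reach import ori
from multiprocessing import Pool
import sys
q0=Q[-1]; zt=ori(83.4,40)[:,2]
def cost(q):
    a,B=fk(q,th); return np.degrees(np.arccos(np.clip(B[:,2]@zt,-1,1)))
def one(seed):
    rg=np.random.default_rng(seed); q=q0.copy(); seq=[];best=(99,)
    for k in range(int(rg.integers(1,4))):
        d=rg.normal(size=3); d/=np.linalg.norm(d); d=(d*400).round(-1); n=int(rg.integers(4,11))
        a,B=fk(q,th)
        for i in range(n):
            q=step(q,a+B@d/1e3,B,wo=.65,it=3)
            pos=fk(q,th)[0]
            if pos[2]<.45: return best
            c=cost(q)
            if c<best[0]: best=(c,seq+[(d.tolist(),i+1)],rep(q))
        seq=seq+[(d.tolist(),n)]
    return best
if __name__=='__main__':
    with Pool() as p: r=p.map(one,range(int(sys.argv[1])),chunksize=4)
    r=[x for x in r if len(x)>1]; r.sort(key=lambda x:x[0])
    for x in r[:8]: print(x)
E
time OMP_NUM_THREADS=1 timeout 500 python3 search.py 500
```

```text
4
(np.float64(3.935508890437741), [([-220.0, -290.0, -170.0], 8), ([-110.0, 270.0, -280.0], 5), ([-300.0, -180.0, -200.0], 9)], ([-58.0, -28.4, 64.6, 76.7, -16.8, 117.4, 4.7], [0.32, -0.157, 0.676], 'tilt 40.4 az 89.5'))
(np.float64(4.7260460322430715), [([-280.0, 290.0, 20.0], 7), ([-340.0, 210.0, -20.0], 9), ([340.0, 50.0, -200.0], 7)], ([-5.2, 46.4, 15.7, 12.1, -58.5, 113.1, -13.8], [0.815, 0.222, 0.657], 'tilt 40.7 az 90.6'))
(np.float64(4.811809577972753), [([-230.0, 330.0, -20.0], 7), ([160.0, 320.0, -180.0], 9), ([-350.0, 110.0, -160.0], 8)], ([7.2, 52.0, 13.7, 12.1, -58.5, 116.2, -1.8], [0.855, 0.046, 0.576], 'tilt 41.5 az 90.4'))
(np.float64(4.832341798461322), [([-260.0, -190.0, -240.0], 5), ([-200.0, 290.0, -180.0], 5), ([-220.0, -50.0, -330.0], 5)], ([48.9, 29.2, -70.3, 38.8, -14.1, 117.4, -14.4], [0.568, -0.029, 0.763], 'tilt 41.6 az 90.4'))
(np.float64(4.871991566119487), [([-180.0, -190.0, -300.0], 9), ([-70.0, 380.0, -90.0], 6), ([-150.0, 360.0, -70.0], 7)], ([2.3, 43.6, 10.6, 12.1, -58.5, 117.2, -12.8], [0.783, 0.134, 0.702], 'tilt 42.9 az 89.4'))
(np.float64(4.893248869478508), [([-180.0, -270.0, -230.0], 8), ([-400.0, -30.0, 10.0], 7), ([-150.0, -40.0, -370.0], 7)], ([-67.4, -28.4, 78.7, 75.1, -13.0, 117.4, 12.2], [0.355, -0.211, 0.631], 'tilt 39.9 az 91.0'))
(np.float64(4.978246828701398), [([-250.0, 260.0, -170.0], 10), ([380.0, -40.0, -130.0], 9), ([-310.0, 230.0, -100.0], 9)], ([4.1, 41.4, -4.3, 12.1, -46.4, 117.4, -15.7], [0.761, 0.138, 0.724], 'tilt 42.9 az 89.5'))
(np.float64(5.13793324751672), [([-360.0, 130.0, 130.0], 5), ([-240.0, 310.0, -70.0], 10), ([130.0, -190.0, -330.0], 8)], ([19.5, 32.1, -41.9, 24.7, -20.9, 117.4, -17.9], [0.666, 0.088, 0.763], 'tilt 40.8 az 91.2'))
real	0m48.765s
user	3m5.594s
sys	0m0.229s
```

```bash
cat > beam.py <<'E'
from search import *
def ext(arg):
    q,seq,seed=arg; rg=np.random.default_rng(seed); a,B=fk(q,th); out=[]
    d=rg.normal(size=3); d/=np.linalg.norm(d); d=(d*400).round(-1)
    for i in range(10):
        q=step(q,a+B@d/1e3,B,wo=.65,it=3)
        pos=fk(q,th)[0]
        if pos[2]<.4 or (pos[2]<.5 and pos[1]>0): break
        if i in(3,5,7,9): out.append((cost(q),q,seq+[(d.tolist(),i+1)]))
    return out
if __name__=='__main__':
    beam=[(cost(q0),q0,[])]; allr=[]
    with Pool() as p:
        for lev in range(4):
            args=[(b[1],b[2],lev*100000+i*1000+j) for i,b in enumerate(beam) for j in range(160//len(beam))]
            r=sum(p.map(ext,args),[]); r.sort(key=lambda x:x[0]); allr+=r
            beam=[]; 
            for x in r:
                if all(np.linalg.norm(x[1]-b[1])>.25 for b in beam): beam.append(x)
                if len(beam)>=16: break
            print(lev,[round(b[0],1) for b in beam],flush=True)
            for b in beam[:3]: print(round(b[0],2),b[2],rep(b[1]),flush=True)
E
OMP_NUM_THREADS=1 timeout 560 python3 beam.py
```

```text
0 [np.float64(6.5), np.float64(6.6), np.float64(6.7), np.float64(6.9), np.float64(6.9), np.float64(6.9), np.float64(6.9), np.float64(7.0), np.float64(7.0), np.float64(7.0), np.float64(7.2), np.float64(7.3), np.float64(7.3), np.float64(7.3), np.float64(7.3), np.float64(7.3)]
6.52 [([-270.0, 70.0, -290.0], 10)] ([23.3, 27.2, -55.4, 28.0, -17.5, 117.4, -26.0], [0.59, 0.135, 0.816], 'tilt 41.2 az 93.3')
6.55 [([-290.0, -190.0, -200.0], 10)] ([-20.6, -4.2, 26.1, 65.7, -43.0, 117.4, -5.2], [0.387, 0.107, 0.786], 'tilt 39.6 az 93.6')
6.72 [([-270.0, -210.0, -210.0], 10)] ([-34.9, -7.8, 35.1, 65.1, -40.6, 117.4, -10.5], [0.36, 0.112, 0.805], 'tilt 39.8 az 93.9')
1 [np.float64(3.3), np.float64(3.6), np.float64(4.0), np.float64(4.1), np.float64(4.2), np.float64(4.3), np.float64(4.3), np.float64(4.5), np.float64(4.5), np.float64(4.6), np.float64(4.6), np.float64(4.6), np.float64(4.6), np.float64(4.6), np.float64(4.6), np.float64(4.6)]
3.27 [([-270.0, 70.0, -290.0], 10), ([-350.0, -10.0, -190.0], 10)] ([55.5, 38.2, -70.3, 39.3, -6.1, 117.4, -1.7], [0.61, -0.181, 0.66], 'tilt 41.8 az 87.6')
3.58 
[... 1393 characters left out ...]
64(0.5), np.float64(0.5), np.float64(0.6)]
0.1 [([-290.0, -190.0, -200.0], 10), ([-170.0, 110.0, -350.0], 4), ([-180.0, 330.0, -140.0], 4), ([-110.0, -80.0, -370.0], 4)] ([-60.8, -16.4, 70.4, 66.8, -27.8, 117.4, 3.1], [0.387, -0.08, 0.755], 'tilt 39.9 az 83.4')
0.11 [([-290.0, -190.0, -200.0], 10), ([-170.0, 110.0, -350.0], 10), ([-220.0, 330.0, 30.0], 10), ([260.0, 290.0, -90.0], 6)] ([-124.4, -28.4, 78.8, 45.0, 1.3, 109.7, -30.7], [0.565, 0.116, 0.815], 'tilt 40.1 az 83.3')
0.12 [([-310.0, -180.0, -180.0], 10), ([-210.0, 300.0, -170.0], 10), ([-380.0, 10.0, -110.0], 10), ([40.0, -400.0, -30.0], 8)] ([99.6, 27.7, -60.8, 76.1, -10.6, 111.4, 42.9], [0.303, -0.368, 0.478], 'tilt 40.1 az 83.3')
```

```bash
python3 -m handwheel '[[-310,-180,-180,0],[-310,-180,-180,0],[-310,-180,-180,0],[-310,-180,-180,0],[-310,-180,-180,0],[-310,-180,-180,0],[-310,-180,-180,0],[-310,-180,-180,0],[-310,-180,-180,0],[-310,-180,-180,0]]'; python3 st.py; python3 - <<'E'
from sim import *
print(rep(Q[-1])); print(rep(call(Q[-2],[[-310,-180,-180,0]]*10,wo=.65)))
E
```

```text
t: 15.1
eef_pos: [0.4445, 0.1803, 0.8129]
tcp_rot: [[-0.157, 0.983, -0.096], [0.758, 0.182, 0.626], [0.633, 0.025, -0.774]]
contact_force: [0.5, 0.3, 0.4]
width: 0.094
t 15.1 q [11.36, 6.86, -16.53, 51.26, -42.94, 117.2, -16.15] p [0.4445, 0.1803, 0.8129] w 0.094 F [0.5, 0.3, 0.4]
R [[-0.157, 0.983, -0.096], [0.758, 0.182, 0.626], [0.633, 0.025, -0.774]] tilt 39.33 tq [-0.6, -0.2, 0.0]
([11.4, 6.9, -16.5, 51.3, -42.9, 117.2, -16.1], [0.445, 0.18, 0.813], 'tilt 39.3 az 98.7')
([27.2, 1.6, -19.4, 62.8, -43.7, 117.4, -2.1], [0.418, 0.101, 0.769], 'tilt 39.5 az 94.6')
```

```bash
OMP_NUM_THREADS=1 timeout 560 python3 beam.py
```

```text
0 [np.float64(5.6), np.float64(5.7), np.float64(6.6), np.float64(6.9), np.float64(7.0), np.float64(7.0), np.float64(7.0), np.float64(7.0), np.float64(7.2), np.float64(7.2), np.float64(7.4), np.float64(7.5), np.float64(7.6), np.float64(7.6), np.float64(7.6), np.float64(7.6)]
5.62 [([-310.0, 220.0, -110.0], 10)] ([36.5, 39.3, -62.3, 30.6, -5.4, 117.4, -9.3], [0.688, -0.059, 0.669], 'tilt 40.3 az 92.1')
5.69 [([-310.0, 220.0, -130.0], 10)] ([35.0, 36.3, -50.1, 32.1, -14.9, 117.4, -5.8], [0.678, -0.062, 0.674], 'tilt 40.4 az 92.2')
6.64 [([-190.0, 300.0, -170.0], 10)] ([25.9, 36.4, -57.2, 26.4, -9.3, 117.4, -17.1], [0.685, 0.049, 0.72], 'tilt 40.5 az 93.7')
1 [np.float64(1.1), np.float64(1.6), np.float64(2.7), np.float64(2.8), np.float64(2.9), np.float64(3.1), np.float64(3.3), np.float64(3.4), np.float64(3.6), np.float64(3.6), np.float64(3.8), np.float64(3.8), np.float64(3.9), np.float64(4.0), np.float64(4.0), np.float64(4.2)]
1.08 [([-310.0, 220.0, -110.0], 10), ([-350.0, -10.0, -190.0], 10)] ([50.4, 47.4, -48.2, 31.8, -6.8, 117.4, 16.8], [0.673, -0.335, 0.515], 'tilt 39.6 az 85.0')
1.6
[... 1381 characters left out ...]
loat64(0.2), np.float64(0.2), np.float64(0.2)]
0.08 [([-310.0, 220.0, -110.0], 10), ([-380.0, 120.0, -20.0], 10), ([150.0, 170.0, -320.0], 10), ([250.0, -310.0, -70.0], 8)] ([73.4, 9.2, -50.3, 64.3, -35.5, 117.4, 15.7], [0.428, -0.096, 0.713], 'tilt 40.0 az 83.5')
0.08 [([-310.0, 220.0, -110.0], 10), ([-380.0, 120.0, -20.0], 10), ([150.0, 170.0, -320.0], 10), ([40.0, -400.0, -30.0], 4)] ([62.6, 32.2, -53.5, 56.9, -15.0, 106.8, 16.4], [0.587, -0.233, 0.555], 'tilt 40.0 az 83.5')
0.08 [([-310.0, 220.0, -110.0], 10), ([-380.0, 120.0, -20.0], 10), ([150.0, 170.0, -320.0], 10), ([250.0, -310.0, -70.0], 4)] ([53.6, 27.9, -47.6, 51.0, -21.1, 110.1, 9.5], [0.602, -0.158, 0.635], 'tilt 40.0 az 83.5')
```

```bash
python3 -m handwheel '[[-310,220,-110,0],[-310,220,-110,0],[-310,220,-110,0],[-310,220,-110,0],[-310,220,-110,0],[-310,220,-110,0],[-310,220,-110,0],[-310,220,-110,0],[-310,220,-110,0],[-310,220,-110,0]]'; python3 st.py;  python3 -m handwheel '[[-350,-10,-190,0],[-350,-10,-190,0],[-350,-10,-190,0],[-350,-10,-190,0],[-350,-10,-190,0],[-350,-10,-190,0],[-350,-10,-190,0],[-350,-10,-190,0]]'; python3 st.py; python3 -c "
from sim import *
print(rep(Q[-2]),rep(Q[-1]))"
```

```text
t: 16.1
eef_pos: [0.6846, -0.0958, 0.6759]
tcp_rot: [[-0.049, 0.998, 0.039], [0.797, 0.015, 0.604], [0.602, 0.06, -0.796]]
contact_force: [2.3, 1.2, -1.5]
width: 0.094
t 16.1 q [38.4, 37.72, -60.42, 29.99, -3.81, 117.33, -12.57] p [0.6846, -0.0958, 0.6759] w 0.094 F [2.3, 1.2, -1.5]
R [[-0.049, 0.998, 0.039], [0.797, 0.015, 0.604], [0.602, 0.06, -0.796]] tilt 37.24 tq [-0.7, -0.1, -0.1]
t: 16.9
eef_pos: [0.6356, -0.3581, 0.6385]
tcp_rot: [[-0.053, 0.965, 0.255], [0.801, -0.111, 0.588], [0.596, 0.236, -0.768]]
contact_force: [1.1, -0.1, -1.4]
width: 0.0938
t 16.9 q [46.97, 37.08, -16.13, 29.89, -33.68, 117.35, 16.48] p [0.6356, -0.3581, 0.6385] w 0.0938 F [1.1, -0.1, -1.4]
R [[-0.053, 0.965, 0.255], [0.801, -0.111, 0.588], [0.596, 0.236, -0.768]] tilt 39.86 tq [-0.6, 0.2, -0.0]
([38.4, 37.7, -60.4, 30.0, -3.8, 117.3, -12.6], [0.685, -0.096, 0.676], 'tilt 37.2 az 86.3') ([47.0, 37.1, -16.1, 29.9, -33.7, 117.3, 16.5], [0.636, -0.358, 0.638], 'tilt 39.9 az 66.5')
```

```bash
python3 - <<'E'
from sim import *
for wo in(.5,.8):
 for lam in(.001,.01,.05):
  for it in (3,10):
   print(wo,lam,it,[rep(call(Q[i-1],c,wo=wo,lam=lam,it=it))[1:] for i,c in ((20,[[-310,-180,-180,0]]*10),(21,[[-310,220,-110,0]]*10),(22,[[-350,-10,-190,0]]*8))])
E
OMP_NUM_THREADS=1 timeout 400 python3 beam.py
```

```text
0.5 0.001 3 [([0.402, 0.093, 0.775], 'tilt 39.5 az 92.9'), ([0.694, -0.067, 0.68], 'tilt 41.0 az 89.5'), ([0.636, -0.375, 0.564], 'tilt 37.1 az 75.9')]
0.5 0.001 10 [([0.402, 0.093, 0.775], 'tilt 39.5 az 92.9'), ([0.695, -0.067, 0.678], 'tilt 41.0 az 89.2'), ([0.641, -0.366, 0.55], 'tilt 36.8 az 78.9')]
0.5 0.01 3 [([0.405, 0.095, 0.774], 'tilt 39.5 az 92.7'), ([0.694, -0.067, 0.68], 'tilt 41.0 az 89.5'), ([0.638, -0.37, 0.554], 'tilt 36.8 az 77.9')]
0.5 0.01 10 [([0.405, 0.095, 0.773], 'tilt 39.5 az 92.7'), ([0.696, -0.062, 0.67], 'tilt 40.4 az 91.0'), ([0.641, -0.366, 0.55], 'tilt 36.8 az 78.9')]
0.5 0.05 3 [([0.399, 0.092, 0.776], 'tilt 39.5 az 93.1'), ([0.694, -0.06, 0.669], 'tilt 40.3 az 91.5'), ([0.644, -0.365, 0.547], 'tilt 36.8 az 79.2')]
0.5 0.05 10 [([0.399, 0.092, 0.776], 'tilt 39.5 az 93.1'), ([0.694, -0.06, 0.669], 'tilt 40.3 az 91.5'), ([0.644, -0.365, 0.547], 'tilt 36.8 az 79.2')]
0.8 0.001 3 [([0.419, 0.103, 0.767], 'tilt 39.4 az 95.5'), ([0.682, -0.056, 0.665], 'tilt 40.2 az 93.6'), ([0.628, -0.357, 0.553], 'tilt 37.1 az 80.5')]
0.8 0.001 10 [([0.419, 0.103, 0.767], 
[... 3216 characters left out ...]
.6), np.float64(8.7), np.float64(8.7), np.float64(8.7)]
6.57 [([370.0, -10.0, 150.0], 10), ([230.0, -260.0, 190.0], 10), ([-280.0, -280.0, -60.0], 8), ([250.0, -310.0, -70.0], 4)] ([25.4, -28.4, -14.0, 105.5, -46.2, 96.1, 4.6], [0.281, 0.178, 0.597], 'tilt 39.4 az 73.1')
6.66 [([370.0, -10.0, 150.0], 10), ([230.0, -260.0, 190.0], 10), ([-280.0, -280.0, -60.0], 8), ([250.0, -310.0, -70.0], 6)] ([10.3, -28.4, -9.5, 101.2, -42.2, 93.0, -6.6], [0.274, 0.2, 0.634], 'tilt 39.4 az 73.0')
6.69 [([370.0, -10.0, 150.0], 10), ([230.0, -260.0, 190.0], 10), ([-280.0, -280.0, -60.0], 8), ([40.0, -400.0, -30.0], 4)] ([40.6, -28.4, -8.9, 116.9, -43.6, 101.0, 27.8], [0.246, 0.08, 0.506], 'tilt 40.3 az 73.0')
```

```bash
cat > s2.py <<'E'
from search import *
def ok(p):
    r=np.hypot(p[0],p[1])
    if r<.3 and p[2]<.5: return False
    if p[2]<.2: return False
    if p[2]<.5 and p[1]>-.05: return False
    return True
def one(seed):
    rg=np.random.default_rng(seed); q=q0.copy(); best=(99,)
    a,B=fk(q,th)
    az=np.radians(rg.uniform(-60,110)); r=rg.uniform(.35,.85); wp=np.array([r*np.cos(az),r*np.sin(az),rg.uniform(.2,.9)])
    d0=(B.T@(wp-a)*1e3).round(-1); n0=min(20,int(np.linalg.norm(d0)/45)+1); mid=[]
    for i in range(n0):
        q=step(q,a+B@d0/1e3*(i+1)/n0,B,wo=.6,it=3)
        if not ok(fk(q,th)[0]): return best
    seq=[(d0.tolist(),n0,wp.round(2).tolist(),round(cost(q),1))]
    for k in range(2):
        d=rg.normal(size=3); d/=np.linalg.norm(d); d=(d*400).round(-1); n=int(rg.integers(3,9))
        a,B=fk(q,th)
        for i in range(n):
            q=step(q,a+B@d/1e3,B,wo=.6,it=3)
            if not ok(fk(q,th)[0]): return best
            c=cost(q)
            if c<best[0]: best=(c,seq+[(d.tolist(),i+1)],rep(q))
        seq=seq+[(d.tolist(),n)]
    return best
if __name__=='__main__':
    with Pool() as p: r=p.map(one,range(int(sys.argv[1])),chunksize=4)
    r=[x for x in r if len(x)>1]; r.sort(key=lambda x:x[0]); print(len(r))
    for x in r[:14]: print(round(x[0],2),*x[1:])
E
time OMP_NUM_THREADS=1 timeout 560 python3 s2.py 1600
```

```text
1141
5.61 [([630.0, -710.0, 450.0], 20, [0.03, 0.49, 0.5], np.float64(9.0)), ([0.0, -200.0, -350.0], 4), ([-100.0, -280.0, 270.0], 6)] ([-13.6, -28.4, -9.5, 115.7, -35.9, 70.3, -17.3], [0.278, 0.28, 0.506], 'tilt 37.9 az 75.1')
6.29 [([820.0, -970.0, 500.0], 20, [-0.21, 0.7, 0.52], np.float64(8.8)), ([-50.0, -390.0, -80.0], 6)] ([-1.8, -28.4, -6.8, 99.4, -37.4, 90.4, -15.2], [0.266, 0.217, 0.645], 'tilt 38.1 az 73.9')
6.34 [([630.0, -670.0, 350.0], 20, [0.05, 0.43, 0.59], np.float64(9.0)), ([-220.0, -330.0, 0.0], 6), ([-390.0, -100.0, -20.0], 1)] ([17.9, -28.4, -8.1, 112.5, -41.7, 90.9, 7.9], [0.279, 0.147, 0.534], 'tilt 38.0 az 73.8')
6.73 [([700.0, -710.0, 540.0], 20, [0.05, 0.59, 0.47], np.float64(10.0)), ([-150.0, -310.0, -200.0], 5), ([-280.0, -200.0, -210.0], 7)] ([10.6, -28.4, -7.5, 112.3, -39.5, 87.3, 2.2], [0.284, 0.164, 0.532], 'tilt 36.9 az 73.8')
6.79 [([690.0, -780.0, 240.0], 20, [-0.1, 0.42, 0.68], np.float64(8.8)), ([60.0, -210.0, 340.0], 3), ([-380.0, -50.0, 100.0], 3)] ([7.0, -28.4, -8.6, 101.1, -39.4, 92.9, -8.4], [0.27, 0.195, 0.627], 'tilt 37.2 az 73.5')
6.81 [([9
[... 1296 characters left out ...]
.7 az 72.2')
7.43 [([530.0, -820.0, 350.0], 20, [-0.09, 0.36, 0.5], np.float64(9.0)), ([300.0, 220.0, 140.0], 7), ([140.0, -370.0, 40.0], 3)] ([26.8, -28.4, -31.6, 95.8, -51.1, 89.2, -12.8], [0.292, 0.335, 0.656], 'tilt 40.2 az 71.9')
7.57 [([580.0, -770.0, 370.0], 20, [-0.05, 0.41, 0.52], np.float64(8.1)), ([-310.0, -240.0, 50.0], 1)] ([40.0, -28.4, -9.7, 112.2, -44.9, 102.7, 23.4], [0.256, 0.089, 0.546], 'tilt 40.3 az 71.6')
7.58 [([560.0, -670.0, 450.0], 20, [0.07, 0.43, 0.46], np.float64(8.9)), ([290.0, -280.0, -30.0], 3), ([-90.0, -360.0, 150.0], 1)] ([-16.7, -28.4, -23.2, 111.4, -32.9, 64.0, -34.7], [0.232, 0.386, 0.531], 'tilt 37.6 az 71.9')
real	2m45.547s
user	10m50.539s
sys	0m0.280s
```

```bash
cat > s3.py <<'E'
from search import *
def run(arg):
    wp,d,n=arg
    q=q0.copy(); a,B=fk(q,th); d0=(B.T@(np.array(wp)-a)*1e3); n0=int(np.linalg.norm(d0)/45)+1
    for i in range(n0): q=step(q,a+B@d0/1e3*(i+1)/n0,B,wo=.6,it=3)
    m=[(n0,rep(q)[1:])]; a,B=fk(q,th)
    for i in range(n):
        q=step(q,a+B@np.array(d)/1e3,B,wo=.6,it=3)
        if i%3==2:m.append((round(cost(q),1),)+rep(q))
    return arg,m
if __name__=='__main__':
    args=[(wp,d,15) for wp in ([.3,.2,.6],[.35,0.,.6],[.4,-.1,.45],[.3,.3,.7]) for d in ([0,-400,0],[0,-350,-200],[-200,-350,0],[200,-350,0],[0,-350,200])]
    with Pool() as p:
        for a,m in p.map(run,args): print(a,m[0],'\n   ','\n    '.join(map(str,m[1:])))
E
OMP_NUM_THREADS=1 python3 s3.py
```

```text
([0.3, 0.2, 0.6], [0, -400, 0], 15) (15, ([0.327, 0.183, 0.607], 'tilt 39.8 az 69.1')) 
    (np.float64(6.8), [31.3, -28.4, -14.4, 105.3, -47.1, 99.4, 8.8], [0.278, 0.159, 0.599], 'tilt 39.5 az 72.9')
    (np.float64(6.4), [23.7, -28.4, -7.8, 106.6, -44.3, 98.5, 8.3], [0.268, 0.137, 0.593], 'tilt 40.0 az 73.4')
    (np.float64(6.5), [31.3, -28.4, -8.5, 106.8, -44.7, 102.7, 13.8], [0.258, 0.115, 0.59], 'tilt 39.7 az 73.3')
    (np.float64(6.6), [38.9, -28.4, -8.0, 107.3, -44.7, 107.4, 20.3], [0.241, 0.088, 0.587], 'tilt 40.0 az 73.1')
    (np.float64(7.0), [46.4, -28.4, -5.7, 108.4, -43.5, 112.9, 28.3], [0.213, 0.055, 0.582], 'tilt 41.0 az 72.7')
([0.3, 0.2, 0.6], [0, -350, -200], 15) (15, ([0.327, 0.183, 0.607], 'tilt 39.8 az 69.1')) 
    (np.float64(7.5), [31.3, -28.4, -7.5, 99.1, -46.1, 107.8, 8.7], [0.246, 0.118, 0.655], 'tilt 40.1 az 71.8')
    (np.float64(7.7), [31.3, -28.4, 1.1, 93.8, -43.7, 117.4, 11.5], [0.193, 0.063, 0.695], 'tilt 39.7 az 71.4')
    (np.float64(8.0), [23.8, -28.4, 6.5, 91.9, -41.3, 117.4, 9.1], [0.185, 0.041, 0.707], 'tilt 39.7 az 70.9')
    (np.float64(8.2)
[... 11450 characters left out ...]
497, 0.741], 'tilt 39.7 az 67.1')
([0.3, 0.3, 0.7], [0, -350, 200], 15) (17, ([0.306, 0.299, 0.703], 'tilt 39.7 az 67.1')) 
    (np.float64(9.1), [14.0, -28.4, -30.8, 96.4, -44.0, 82.3, -22.4], [0.272, 0.363, 0.647], 'tilt 38.6 az 69.2')
    (np.float64(9.7), [-8.8, -28.4, -32.5, 103.6, -33.3, 66.4, -40.2], [0.216, 0.433, 0.586], 'tilt 38.6 az 68.2')
    (np.float64(10.3), [-31.5, -28.4, -35.6, 111.0, -18.3, 53.8, -65.6], [0.121, 0.479, 0.52], 'tilt 38.9 az 67.3')
    (np.float64(10.7), [-54.3, -28.4, -37.3, 116.9, -0.3, 50.5, -95.3], [0.019, 0.471, 0.468], 'tilt 39.0 az 66.7')
    (np.float64(10.4), [-67.5, -28.4, -30.4, 118.7, 7.5, 51.9, -103.7], [0.017, 0.454, 0.468], 'tilt 39.7 az 67.1')
```

```bash
sed -e 's/rg.uniform(-60,110)/rg.uniform(60,150)/; s/r=rg.uniform(.35,.85)/r=rg.uniform(.45,.75)/; s/rg.uniform(.2,.9)/rg.uniform(.5,.95)/; s/r\[:14\]/r[:8]/; s/min(20,/min(40,/' s2.py > s4.py
sed -i "s/q=q0.copy(); best=(99,)/q=q0.copy(); best=(99,); wps=None/" s4.py
OMP_NUM_THREADS=1 timeout 570 python3 s4.py 900
```

```text
837
5.04 [([720.0, -1000.0, 350.0], 29, [-0.28, 0.53, 0.56], np.float64(8.5)), ([120.0, -380.0, 40.0], 3), ([30.0, -390.0, 90.0], 2)] ([28.0, -28.4, 1.0, 94.4, -43.6, 117.4, 9.3], [0.189, 0.074, 0.691], 'tilt 39.7 az 75.5')
5.24 [([800.0, -1100.0, -100.0], 31, [-0.49, 0.35, 0.94], np.float64(10.8)), ([150.0, -370.0, -0.0], 6), ([40.0, -390.0, 60.0], 7)] ([-37.3, -28.4, -70.3, 54.0, -3.1, 102.0, -114.8], [-0.345, 0.343, 0.829], 'tilt 40.4 az 75.3')
5.84 [([980.0, -980.0, 180.0], 32, [-0.32, 0.64, 0.85], np.float64(9.3)), ([-250.0, -130.0, -280.0], 8), ([340.0, -130.0, -160.0], 3)] ([-28.8, -28.4, -70.3, 34.2, -7.3, 117.4, -111.5], [-0.346, 0.262, 0.919], 'tilt 41.8 az 74.9')
6.04 [([830.0, -910.0, 110.0], 28, [-0.26, 0.47, 0.84], np.float64(10.8)), ([-220.0, -260.0, -220.0], 8), ([200.0, -340.0, -80.0], 5)] ([-49.1, -28.4, -70.3, 49.0, 3.3, 112.9, -121.9], [-0.351, 0.221, 0.854], 'tilt 40.4 az 74.1')
6.09 [([940.0, -1030.0, 30.0], 31, [-0.4, 0.53, 0.94], np.float64(9.4)), ([-70.0, -290.0, -270.0], 8), ([140.0, 320.0, -190.0], 1)] ([-27.7, -26.1, -67.9, 33.4, -7.0, 117.4, -107.3], [-0.302, 0.28, 0.94], 'tilt 41.9 az 74.6')
6.25 [([720.0, -960.0, 360.0], 28, [-0.24, 0.54, 0.56], np.float64(8.4)), ([230.0, -280.0, 170.0], 3)] ([29.0, -28.4, -13.0, 90.1, -49.2, 109.7, -3.7], [0.234, 0.183, 0.721], 'tilt 39.3 az 73.7')
6.44 [([910.0, -920.0, 50.0], 29, [-0.29, 0.5, 0.93], np.float64(10.6)), ([180.0, -360.0, 40.0], 8), ([-220.0, -320.0, -100.0], 3)] ([-32.0, -28.4, -70.3, 52.3, -4.7, 101.9, -111.2], [-0.328, 0.368, 0.839], 'tilt 40.9 az 73.6')
6.47 [([740.0, -880.0, 120.0], 26, [-0.22, 0.4, 0.78], np.float64(10.0)), ([190.0, -330.0, -130.0], 7), ([-20.0, -360.0, 170.0], 8)] ([-39.6, -28.4, -70.3, 65.7, -0.7, 91.9, -115.9], [-0.328, 0.398, 0.762], 'tilt 40.8 az 73.5')
```

```bash
cat > s5.py <<'E'
from search import *
def goto(q,wp,n=None,turn=0):
    a,B=fk(q,th); d=np.array(wp)-a; n=n or int(np.linalg.norm(d)/.04)+1
    for i in range(n): q=step(q,a+d*(i+1)/n,B@Rn.from_euler('z',turn*(i+1)/n).as_matrix(),wo=.6,it=3)
    return q,n
def A(arg):
    az1,r,z,d=arg; q=q0.copy(); N=0
    a0=np.degrees(np.arctan2(*fk(q,th)[0][1::-1]))
    for az in np.linspace(a0,az1,8)[1:]:
        q,n=goto(q,[r*np.cos(np.radians(az)),r*np.sin(np.radians(az)),z]); N+=n
    m=[(N,)+rep(q)]; a,B=fk(q,th)
    rad=np.array([np.cos(np.radians(az1)),np.sin(np.radians(az1)),0])
    for i in range(12):
        q=step(q,a+(rad*d[0]+np.array([0,0,d[1]])),B,wo=.6,it=3)
        if i%2: m.append((round(cost(q),1),)+rep(q)[1:])
    return arg,m
def Bf(arg):
    wp,s=arg; q=q0.copy(); q,n=goto(q,wp,turn=0); m=[(n,)+rep(q)]
    for k in range(26):
        a,B=fk(q,th); q=step(q,a,B@Rn.from_euler('z',s*.15).as_matrix(),wo=.6,it=3)
        if k>10 and k%2: m.append((round(cost(q),1),)+rep(q)[1:])
    return arg,m
if __name__=='__main__':
    with Pool() as p:
        for f,args in ((A,[(az,.6,.7,d) for az in(125,150) for d in((0,.4),(.4,.3),(-.2,.4))]),(Bf,[(wp,s) for wp in([.6,-.3,.5],[.6,0.1,.55],[.45,-.45,.5]) for s in(1,-1)])):
            for a,m in p.map(f,args): print(a,m[0],'|',' '.join(str((x[0],x[1],x[2]) if f is A else (x[0],x[-1])) for x in m[1:]))
E
OMP_NUM_THREADS=1 python3 s5.py
```

```text
(125, 0.6, 0.7, (0, 0.4)) (44, [-35.8, -28.4, -70.3, 75.1, -1.4, 82.5, -112.7], [-0.283, 0.465, 0.697], 'tilt 40.3 az 70.3') | (np.float64(8.1), [-0.276, 0.46, 0.796], 'tilt 40.4 az 70.8') (np.float64(8.1), [-0.268, 0.449, 0.884], 'tilt 41.0 az 70.9') (np.float64(8.1), [-0.263, 0.435, 0.945], 'tilt 41.6 az 71.3') (np.float64(8.0), [-0.254, 0.445, 0.972], 'tilt 43.0 az 72.2') (np.float64(8.0), [-0.248, 0.452, 0.977], 'tilt 43.4 az 72.5') (np.float64(8.0), [-0.246, 0.455, 0.978], 'tilt 43.4 az 72.5')
(125, 0.6, 0.7, (0.4, 0.3)) (44, [-35.8, -28.4, -70.3, 75.1, -1.4, 82.5, -112.7], [-0.283, 0.465, 0.697], 'tilt 40.3 az 70.3') | (np.float64(6.5), [-0.276, 0.491, 0.75], 'tilt 41.0 az 73.5') (np.float64(6.3), [-0.263, 0.503, 0.79], 'tilt 41.3 az 73.9') (np.float64(6.3), [-0.252, 0.51, 0.822], 'tilt 41.4 az 74.1') (np.float64(6.2), [-0.244, 0.514, 0.846], 'tilt 41.5 az 74.1') (np.float64(6.2), [-0.238, 0.515, 0.866], 'tilt 41.5 az 74.2') (np.float64(6.2), [-0.234, 0.516, 0.883], 'tilt 41.5 az 74.2')
(125, 0.6, 0.7, (-0.2, 0.4)) (44, [-35.8, -28.4, -70.3, 75.1, -1.4, 82.5, -112.7], [-0.283, 
[... 3826 characters left out ...]
10.8), 'tilt 39.9 az 66.5') (np.float64(10.8), 'tilt 39.9 az 66.5') (np.float64(10.8), 'tilt 39.9 az 66.5') (np.float64(10.8), 'tilt 39.9 az 66.5') (np.float64(10.8), 'tilt 39.9 az 66.5') (np.float64(10.8), 'tilt 39.9 az 66.5') (np.float64(11.3), 'tilt 40.0 az 65.8')
([0.45, -0.45, 0.5], -1) (7, [65.3, 28.4, -14.7, 60.8, -29.5, 109.4, 43.7], [0.45, -0.45, 0.5], 'tilt 39.9 az 66.5') | (np.float64(10.8), 'tilt 39.9 az 66.5') (np.float64(10.8), 'tilt 39.9 az 66.5') (np.float64(9.1), 'tilt 39.8 az 69.2') (np.float64(7.3), 'tilt 40.5 az 72.1') (np.float64(7.5), 'tilt 41.8 az 72.3') (np.float64(8.0), 'tilt 43.2 az 72.4') (np.float64(8.7), 'tilt 44.6 az 72.4') (np.float64(9.7), 'tilt 46.1 az 72.3')
```

```bash
cat > s6.py <<'E'
from s5 import *
def run(seed):
    rg=np.random.default_rng(seed); wp=np.array([rg.uniform(.4,.8),rg.uniform(-.55,.1),rg.uniform(.35,.7)]).round(2); s=rg.choice([-1,-1,1])
    q,n=goto(q0.copy(),wp)
    if np.linalg.norm(fk(q,th)[0]-wp)>.01: return (99,)
    best=(99,)
    for k in range(30):
        a,B=fk(q,th); q=step(q,wp,B@Rn.from_euler('z',s*.15).as_matrix(),wo=.6,it=3)
        c=cost(q)
        if c<best[0]: best=(c,wp.tolist(),s,k+1,rep(q))
    return best
if __name__=='__main__':
    with Pool() as p: r=p.map(run,range(300),chunksize=3)
    r.sort(key=lambda x:x[0])
    for x in r[:12]: print(round(x[0],2),*x[1:])
E
OMP_NUM_THREADS=1 timeout 570 python3 s6.py
```

```text
0.32 [0.56, -0.42, 0.47] -1 22 ([64.2, 48.9, -70.3, 38.5, 5.9, 117.4, 156.5], [0.601, -0.378, 0.518], 'tilt 40.1 az 82.9')
0.36 [0.63, -0.36, 0.52] -1 24 ([55.1, 47.1, -70.3, 33.3, 4.9, 117.4, 156.5], [0.66, -0.295, 0.57], 'tilt 40.1 az 82.9')
0.55 [0.43, -0.45, 0.4] -1 20 ([80.4, 47.9, -70.3, 55.8, 5.3, 111.8, 156.5], [0.485, -0.431, 0.434], 'tilt 40.0 az 84.2')
0.56 [0.45, -0.38, 0.49] -1 20 ([75.2, 42.3, -70.3, 49.8, -1.0, 116.4, 156.5], [0.509, -0.368, 0.542], 'tilt 40.3 az 84.1')
0.62 [0.58, -0.18, 0.67] -1 26 ([45.1, 33.7, -70.3, 32.6, -5.0, 117.4, 156.5], [0.626, -0.075, 0.741], 'tilt 39.5 az 83.9')
0.74 [0.4, -0.21, 0.67] -1 22 ([69.6, 26.2, -70.3, 47.8, -17.3, 117.4, 156.5], [0.502, -0.16, 0.729], 'tilt 40.0 az 82.3')
0.8 [0.47, -0.34, 0.52] -1 20 ([72.6, 39.6, -70.3, 49.3, -2.6, 115.7, 156.5], [0.528, -0.328, 0.573], 'tilt 39.2 az 83.6')
0.84 [0.63, -0.21, 0.65] -1 26 ([44.4, 37.5, -70.3, 29.7, -1.6, 117.4, 156.5], [0.659, -0.114, 0.713], 'tilt 40.2 az 82.1')
0.88 [0.61, -0.39, 0.5] -1 24 ([58.0, 48.3, -70.3, 34.7, 4.8, 117.4, 156.5], [0.645, -0.325, 0.55], 'tilt 40.8 az 82.9')
1.19 [0.63, -0.21, 0.63] -1 26 ([44.5, 38.2, -70.3, 31.5, -0.6, 117.4, 156.5], [0.661, -0.115, 0.692], 'tilt 39.2 az 84.7')
1.43 [0.45, -0.5, 0.39] -1 21 ([77.6, 52.1, -70.3, 48.2, 7.7, 115.3, 156.5], [0.5, -0.47, 0.428], 'tilt 41.4 az 82.8')
1.52 [0.7, -0.34, 0.51] -1 30 ([46.5, 48.2, -70.3, 29.1, 8.2, 117.4, 156.5], [0.713, -0.234, 0.57], 'tilt 38.9 az 85.0')
```

```bash
python3 -m handwheel '[[-19,-42,11,-0.15],[-38,-84,22,-0.3],[-58,-127,32,-0.45],[-78,-170,43,-0.6],[-97,-212,54,-0.75],[-97,-212,54,-0.9],[-97,-212,54,-1.05],[-97,-212,54,-1.2],[-97,-212,54,-1.35],[-97,-212,54,-1.5],[-97,-212,54,-1.65],[-97,-212,54,-1.8]]'; python3 st.py; python3 -c "
from s5 import *
print(rep(Q[-1]),cost(Q[-1]))
q=Q[-1].copy(); wp=fk(q,th)[0]
for k in range(14):
    a,B=fk(q,th); q=step(q,wp,B@Rn.from_euler('z',-.15).as_matrix(),wo=.6,it=3); print(k+1,round(cost(q),2),rep(q)[1:])
"
```

```text
t: 18.1
eef_pos: [0.4507, -0.3776, 0.492]
tcp_rot: [[-0.949, -0.184, 0.255], [0.001, 0.809, 0.587], [-0.314, 0.558, -0.768]]
contact_force: [-0.4, 0.4, -0.1]
width: 0.0939
t 18.1 q [75.46, 23.71, -33.24, 71.11, -25.0, 102.13, 136.41] p [0.4507, -0.3776, 0.492] w 0.0939 F [-0.4, 0.4, -0.1]
R [[-0.949, -0.184, 0.255], [0.001, 0.809, 0.587], [-0.314, 0.558, -0.768]] tilt 39.79 tq [-0.5, 0.2, 0.0]
([75.5, 23.7, -33.2, 71.1, -25.0, 102.1, 136.4], [0.451, -0.378, 0.492], 'tilt 39.8 az 66.6') 10.782945213608098
1 10.78 ([0.451, -0.378, 0.492], 'tilt 39.8 az 66.6')
2 10.78 ([0.451, -0.378, 0.492], 'tilt 39.8 az 66.6')
3 10.51 ([0.456, -0.378, 0.496], 'tilt 39.7 az 67.0')
4 9.4 ([0.471, -0.38, 0.507], 'tilt 39.4 az 68.7')
5 7.98 ([0.477, -0.379, 0.509], 'tilt 39.1 az 70.9')
6 6.09 ([0.486, -0.377, 0.516], 'tilt 39.0 az 73.9')
7 3.59 ([0.497, -0.373, 0.527], 'tilt 39.1 az 77.9')
8 1.0 ([0.505, -0.368, 0.536], 'tilt 39.6 az 82.0')
9 1.48 ([0.511, -0.363, 0.546], 'tilt 40.6 az 85.5')
10 3.03 ([0.52, -0.346, 0.546], 'tilt 41.7 az 87.3')
11 4.31 ([0.528, -0.333, 0.547], 'tilt 42.8 az 88.4')
12 5.43 ([0.535, -0.321, 0.551], 'tilt 43.9 az 89.1')
13 6.48 ([0.543, -0.311, 0.555], 'tilt 45.0 az 89.5')
14 7.49 ([0.55, -0.302, 0.561], 'tilt 46.1 az 89.7')
```

```bash
python3 -m handwheel '[[0,0,0,-0.15],[0,0,0,-0.3],[0,0,0,-0.45],[0,0,0,-0.6],[0,0,0,-0.75]]'; python3 st.py; cat > nx.py <<'E'
from s5 import *
q=Q[-1].copy(); print(rep(q),round(cost(q),2)); wp=fk(q,th)[0]
for k in range(8):
    a,B=fk(q,th); q=step(q,wp,B@Rn.from_euler('z',-.15).as_matrix(),wo=.6,it=3); print(k+1,round(cost(q),2),rep(q)[1:])
E
python3 nx.py
```

```text
t: 18.6
eef_pos: [0.4541, -0.3767, 0.49]
tcp_rot: [[-0.698, -0.675, 0.24], [-0.446, 0.672, 0.592], [-0.561, 0.305, -0.77]]
contact_force: [1.5, -0.3, -2.2]
width: 0.0937
t 18.6 q [91.09, 33.13, -65.55, 69.39, -9.73, 100.17, 156.26] p [0.4541, -0.3767, 0.49] w 0.0937 F [1.5, -0.3, -2.2]
R [[-0.698, -0.675, 0.24], [-0.446, 0.672, 0.592], [-0.561, 0.305, -0.77]] tilt 39.68 tq [-0.5, 0.1, -0.0]
([91.1, 33.1, -65.6, 69.4, -9.7, 100.2, 156.3], [0.454, -0.377, 0.49], 'tilt 39.7 az 67.9') 9.93
1 8.64 ([0.477, -0.378, 0.504], 'tilt 39.4 az 69.9')
2 6.33 ([0.497, -0.375, 0.52], 'tilt 39.1 az 73.5')
3 3.7 ([0.504, -0.371, 0.528], 'tilt 39.2 az 77.7')
4 1.12 ([0.511, -0.366, 0.538], 'tilt 39.7 az 81.7')
5 1.38 ([0.517, -0.361, 0.547], 'tilt 40.6 az 85.3')
6 2.94 ([0.526, -0.344, 0.548], 'tilt 41.7 az 87.1')
7 4.24 ([0.533, -0.33, 0.549], 'tilt 42.7 az 88.3')
8 5.38 ([0.541, -0.318, 0.552], 'tilt 43.8 az 89.0')
```

```bash
python3 -m handwheel '[[0,0,0,-0.15],[0,0,0,-0.3],[0,0,0,-0.45]]'; python3 st.py;python3 nx.py
```

```text
t: 18.9
eef_pos: [0.5083, -0.3732, 0.5303]
tcp_rot: [[-0.568, -0.805, 0.173], [-0.58, 0.54, 0.609], [-0.584, 0.246, -0.774]]
contact_force: [0.1, 0.7, 0.4]
width: 0.0942
t 18.9 q [81.07, 39.28, -70.15, 56.62, -2.88, 107.98, 156.47] p [0.5083, -0.3732, 0.5303] w 0.0942 F [0.1, 0.7, 0.4]
R [[-0.568, -0.805, 0.173], [-0.58, 0.54, 0.609], [-0.584, 0.246, -0.774]] tilt 39.29 tq [-0.4, 0.1, 0.0]
([81.1, 39.3, -70.2, 56.6, -2.9, 108.0, 156.5], [0.508, -0.373, 0.53], 'tilt 39.3 az 74.2') 5.93
1 4.26 ([0.538, -0.366, 0.558], 'tilt 39.4 az 76.8')
2 1.95 ([0.547, -0.36, 0.572], 'tilt 39.9 az 80.4')
3 0.95 ([0.554, -0.345, 0.573], 'tilt 40.8 az 82.5')
4 1.73 ([0.561, -0.332, 0.575], 'tilt 41.7 az 83.7')
5 2.8 ([0.567, -0.321, 0.579], 'tilt 42.7 az 84.4')
6 3.86 ([0.573, -0.311, 0.584], 'tilt 43.8 az 84.7')
7 4.92 ([0.579, -0.302, 0.59], 'tilt 44.8 az 84.9')
8 5.98 ([0.584, -0.294, 0.597], 'tilt 45.9 az 84.9')
```

```bash
python3 -m handwheel '[[0,0,0,-0.15],[0,0,0,-0.3]]'; python3 st.py;python3 nx.py|head -4
```

```text
t: 19.1
eef_pos: [0.5493, -0.3583, 0.5741]
tcp_rot: [[-0.474, -0.872, 0.124], [-0.643, 0.439, 0.628], [-0.602, 0.218, -0.769]]
contact_force: [0.0, 0.4, -0.3]
width: 0.0943
t 19.1 q [71.04, 42.07, -70.2, 44.6, -0.68, 115.65, 156.47] p [0.5493, -0.3583, 0.5741] w 0.0943 F [0.0, 0.4, -0.3]
R [[-0.474, -0.872, 0.124], [-0.643, 0.439, 0.628], [-0.602, 0.218, -0.769]] tilt 39.77 tq [-0.5, 0.0, 0.0]
([71.0, 42.1, -70.2, 44.6, -0.7, 115.7, 156.5], [0.549, -0.358, 0.574], 'tilt 39.8 az 78.8') 2.96
1 2.43 ([0.574, -0.335, 0.597], 'tilt 40.3 az 79.7')
2 2.39 ([0.583, -0.321, 0.604], 'tilt 41.2 az 80.3')
3 2.89 ([0.588, -0.312, 0.609], 'tilt 42.2 az 80.5')
```

```bash
cat > s7.py <<'E'
from s5 import *
def run(seed):
    rg=np.random.default_rng(seed); q=q0.copy(); a,B=fk(q,th)
    d=np.r_[rg.uniform(-.15,.05),rg.uniform(-.15,.15),rg.uniform(-.2,.05)].round(2); dt=B.T@d; n=int(rg.integers(2,7)); best=(99,)
    for i in range(n):
        f=min(1,(i+1)*.05/np.linalg.norm(d)); q=step(q,a+f*d,B@Rn.from_euler('z',-.15*(i+1)).as_matrix(),wo=.6,it=3); c=cost(q)
        if c<best[0]: best=(c,(dt*1e3).round(-1).tolist(),i+1,rep(q))
    return best
if __name__=='__main__':
    with Pool() as p: r=p.map(run,range(600),chunksize=3)
    r.sort(key=lambda x:x[0])
    for x in r[:10]: print(round(x[0],2),*x[1:])
E
OMP_NUM_THREADS=1 timeout 570 python3 s7.py
```

```text
0.05 [40.0, -50.0, 150.0] 2 ([62.4, 44.8, -70.3, 42.2, 1.9, 114.5, 156.5], [0.617, -0.306, 0.555], 'tilt 40.0 az 83.4')
0.06 [30.0, -40.0, 190.0] 2 ([62.8, 44.0, -70.3, 43.5, 1.3, 113.8, 156.5], [0.614, -0.298, 0.556], 'tilt 39.9 az 83.4')
0.07 [-80.0, 100.0, 80.0] 2 ([65.3, 37.6, -70.3, 44.4, -5.2, 116.5, 156.5], [0.567, -0.26, 0.63], 'tilt 39.9 az 83.4')
0.1 [40.0, -20.0, 130.0] 2 ([63.1, 44.2, -70.3, 43.2, 1.3, 114.3, 156.5], [0.611, -0.303, 0.557], 'tilt 40.0 az 83.5')
0.1 [30.0, -30.0, 190.0] 2 ([62.9, 43.8, -70.3, 43.9, 1.1, 113.5, 156.5], [0.614, -0.295, 0.557], 'tilt 39.9 az 83.5')
0.1 [60.0, -40.0, 180.0] 2 ([62.9, 44.4, -70.3, 42.7, 1.5, 114.5, 156.5], [0.611, -0.306, 0.556], 'tilt 40.1 az 83.5')
0.11 [40.0, -30.0, 210.0] 2 ([63.2, 43.8, -70.3, 43.8, 1.0, 113.8, 156.5], [0.61, -0.298, 0.558], 'tilt 40.0 az 83.6')
0.11 [-70.0, 100.0, 80.0] 2 ([65.4, 37.8, -70.3, 44.9, -5.0, 116.1, 156.5], [0.569, -0.26, 0.625], 'tilt 39.9 az 83.5')
0.12 [40.0, -20.0, 160.0] 2 ([63.2, 44.0, -70.3, 43.4, 1.1, 114.2, 156.5], [0.609, -0.303, 0.557], 'tilt 40.0 az 83.6')
0.12 [20.0, -30.0, 180.0] 2 ([62.8, 43.7, -70.3, 44.0, 1.0, 113.4, 156.5], [0.614, -0.294, 0.558], 'tilt 39.9 az 83.4')
```

```bash
python3 -m handwheel '[[12,-9,48,-0.15],[24,-18,96,-0.3]]'; python3 st.py; python3 nx.py|head -1; OMP_NUM_THREADS=1 python3 s7.py|head -4
```

```text
t: 19.3
eef_pos: [0.6122, -0.3013, 0.5554]
tcp_rot: [[-0.403, -0.912, 0.074], [-0.682, 0.353, 0.641], [-0.611, 0.208, -0.764]]
contact_force: [0.1, 0.4, -0.6]
width: 0.0941
t 19.3 q [63.08, 44.12, -70.17, 43.56, 1.03, 113.83, 156.47] p [0.6122, -0.3013, 0.5554] w 0.0941 F [0.1, 0.4, -0.6]
R [[-0.403, -0.912, 0.074], [-0.682, 0.353, 0.641], [-0.611, 0.208, -0.764]] tilt 40.17 tq [-0.5, -0.0, 0.0]
([63.1, 44.1, -70.2, 43.6, 1.0, 113.8, 156.5], [0.612, -0.301, 0.555], 'tilt 40.2 az 83.4') 0.17
0.71 [-40.0, -40.0, 20.0] 1 ([55.5, 45.4, -70.3, 37.8, 2.5, 114.7, 156.5], [0.66, -0.258, 0.573], 'tilt 40.5 az 84.2')
0.71 [-50.0, -20.0, -10.0] 1 ([55.5, 44.7, -70.3, 35.2, 1.8, 117.2, 156.5], [0.648, -0.266, 0.596], 'tilt 40.7 az 83.6')
0.79 [-20.0, 40.0, -30.0] 1 ([60.7, 41.4, -70.3, 39.7, -2.0, 117.4, 156.5], [0.602, -0.269, 0.614], 'tilt 40.7 az 84.1')
0.8 [-40.0, -30.0, -10.0] 1 ([55.5, 45.0, -70.3, 34.6, 2.0, 117.4, 156.5], [0.648, -0.271, 0.596], 'tilt 40.8 az 83.2')
```

```bash
cat > plan.py <<'E'
from sim import *
from fit import fits
def stick_tcp(o,az,z0,d,R):
    a=np.radians(az); f=np.array([np.cos(a),np.sin(a),0])
    return np.r_[o,z0]+f*(-.643*d)+[0,0,.012+.766*d]+.019*R[:,2]
def levelturn(R):
    # turn about tool z making tool y horizontal, y ~ +(sin,-cos)
    z=R[:,2]; y=np.cross([0,0,1.],z); y/=np.linalg.norm(y); y=-y
    return np.arctan2(-R[:,0]@y, R[:,1]@y)
E
python3 - <<'E'
from plan import *
q=Q[-1]; a,B=fk(q,th); t=levelturn(B); print('turn',t)
for t in (t,):
    B2=B@Rn.from_euler('z',t).as_matrix(); print(B2.round(3).tolist())
    g=stick_tcp(fits['stick'][:2],np.degrees(fits['stick'][2]),.006,.080,B2); pre=g-.11*B2[:,2]
    print('g',g,'pre',pre,'shift tool pre',(B.T@(pre-a)*1e3).round(1))
    n=20; ss=[]
    x=q.copy()
    for i in range(n):
        f=min(1,(i+1)/12); x=step(x,a+(pre-a)*f,B@Rn.from_euler('z',t*(i+1)/n).as_matrix(),wo=.6); ss.append(np.degrees(x).round(0).tolist())
    print(ss[::4],rep(x))
    for i in range(6): x=step(x,pre+(g-pre)*(i+1)/6,B2,wo=.6)
    print(rep(x))
E
```

```text
turn 2.813409379984861
[[0.087, 0.993, 0.074], [0.759, -0.114, 0.641], [0.645, -0.0, -0.764]]
g [ 0.46570237 -0.33056526  0.06476149] pre [ 0.45758454 -0.40105592  0.14881603] shift tool pre [378.6  21.3 235.3]
[[67.0, 44.0, -69.0, 49.0, -0.0, 110.0, 152.0], [75.0, 43.0, -61.0, 67.0, -3.0, 99.0, 133.0], [77.0, 44.0, -51.0, 77.0, -4.0, 90.0, 113.0], [75.0, 46.0, -40.0, 82.0, -5.0, 83.0, 91.0], [71.0, 44.0, -31.0, 83.0, -11.0, 83.0, 63.0]] ([67.0, 42.4, -25.3, 83.0, -14.2, 83.6, 42.2], [0.458, -0.401, 0.149], 'tilt 40.2 az 83.4')
([65.0, 44.2, -26.4, 92.9, -14.7, 71.2, 42.7], [0.466, -0.331, 0.065], 'tilt 40.2 az 83.4')
```

```bash
python3 -m handwheel '[[32,2,20,0.14],[63,4,39,0.28],[95,5,59,0.42],[126,7,78,0.56],[158,9,98,0.7],[189,11,118,0.84],[221,12,137,0.98],[252,14,157,1.12],[284,16,176,1.26],[315,18,196,1.4],[347,20,216,1.55],[379,21,235,1.7]]'; python3 -m handwheel '[[0,0,0,0.14],[0,0,0,0.28],[0,0,0,0.42],[0,0,0,0.56],[0,0,0,0.7],[0,0,0,0.84],[0,0,0,0.98],[0,0,0,1.113]]'; python3 st.py
cat > now.py <<'E'
from plan import *
import sys
s=get_state() if 'get_state' in globals() else None
E
python3 - <<'E'
from plan import *
a,B=P[-1],RR[-1]; print('level turn left',round(levelturn(B),4)); B2=B@Rn.from_euler('z',levelturn(B)).as_matrix()
g=stick_tcp(fits['stick'][:2],np.degrees(fits['stick'][2]),.006,.080,B2); print((B.T@(g-a)*1e3).round(1))
import cv2
from h import *
for n in('scene','top'): cv2.imwrite(f'pics/pre_{n}.png',grab_frame(n))
b=cv2.imread('pics/pre_top.png')[230:360,330:460]; c=cv2.imread('pics/pre_scene.png')[280:410,230:360]
cv2.imwrite('pics/pre.png',np.hstack([cv2.resize(x,(400,400)) for x in(b,c)]))
E
```

```text
t: 20.5
eef_pos: [0.4541, -0.4039, 0.1484]
tcp_rot: [[-0.847, 0.525, 0.076], [0.446, 0.626, 0.64], [0.288, 0.576, -0.765]]
contact_force: [1.2, -0.3, 0.4]
width: 0.0944
t: 21.3
eef_pos: [0.455, -0.4036, 0.1498]
tcp_rot: [[0.096, 0.992, 0.077], [0.758, -0.123, 0.64], [0.645, -0.003, -0.765]]
contact_force: [-0.1, 0.1, 0.8]
width: 0.094
t 21.3 q [67.3, 42.35, -25.23, 83.02, -14.24, 83.69, 41.96] p [0.455, -0.4036, 0.1498] w 0.094 F [-0.1, 0.1, 0.8]
R [[0.096, 0.992, 0.077], [0.758, -0.123, 0.64], [0.645, -0.003, -0.765]] tilt 40.13 tq [-0.6, 0.0, -0.1]
level turn left -0.0053
[  1.6   2.  112.6]
```

View pics/pre.png

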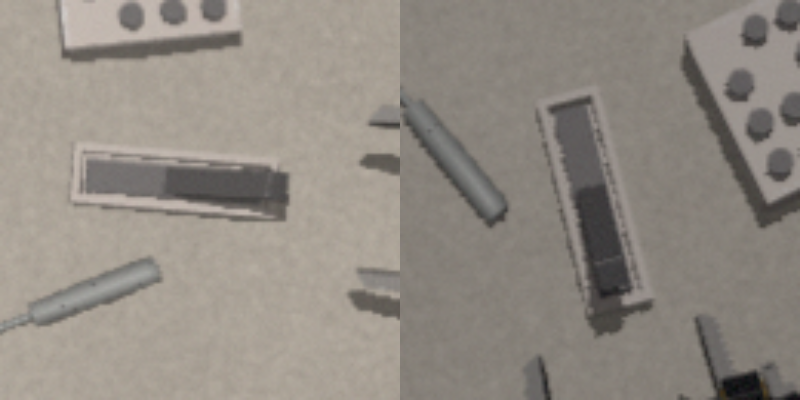

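The top and scene crops show the open fingers straddling the line of the grey stick's handle (top crop: fingers at about (380,118) and (375,275), handle end at (280,185)). The rack and spoon are clear, so I'll go in.

```bash
python3 -m handwheel '[[0,1,20,-0.005],[1,2,40,-0.005],[2,2,60,-0.005],[2,2,80,-0.005],[2,2,100,-0.005],[2,2,112,-0.005],[2,2,112,-0.005]]'; python3 -m handwheel '[[0,0,0,0],[0,0,0,0],[0,0,0,0],[0,0,0,0],[0,0,0,0],[0,0,0,0],[0,0,0,0]]' 255 40; python3 st.py
```

```text
t: 22.1
eef_pos: [0.4658, -0.3296, 0.0651]
tcp_rot: [[0.082, 0.994, 0.075], [0.759, -0.111, 0.641], [0.645, 0.005, -0.764]]
contact_force: [0.9, -0.5, -0.3]
width: 0.0938
t: 22.8
eef_pos: [0.4663, -0.331, 0.0662]
tcp_rot: [[0.084, 0.993, 0.077], [0.761, -0.114, 0.639], [0.644, 0.005, -0.765]]
contact_force: [-0.6, -0.2, -0.3]
width: 0.0414
t 22.8 q [65.14, 44.11, -26.59, 92.94, -14.72, 71.1, 42.81] p [0.4663, -0.331, 0.0662] w 0.0414 F [-0.6, -0.2, -0.3]
R [[0.084, 0.993, 0.077], [0.761, -0.114, 0.639], [0.644, 0.005, -0.765]] tilt 40.08 tq [-0.6, -0.0, 0.0]
```

```bash
python3 - <<'E'
from h import *
for n in('scene','top'): cv2.imwrite(f'pics/gr_{n}.png',grab_frame(n))
b=cv2.imread('pics/gr_top.png')[240:340,330:430]; c=cv2.imread('pics/gr_scene.png')[290:390,240:340]
cv2.imwrite('pics/gr.png',np.hstack([cv2.resize(x,(400,400)) for x in(b,c)]))
E
```

```text
(no output)
```

View pics/gr.png

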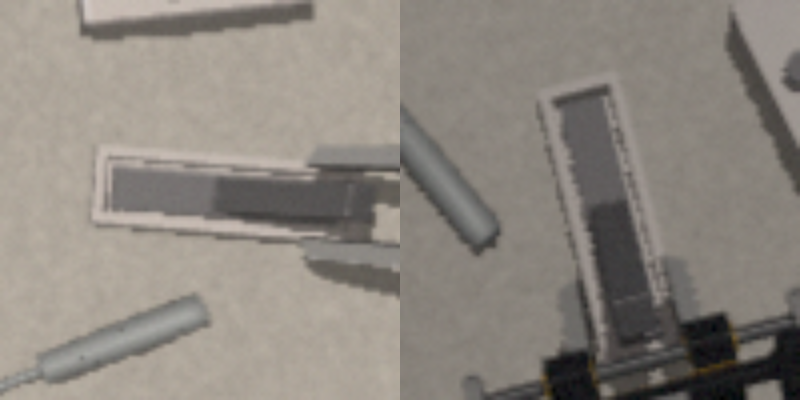

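The fingers are still closing and are centred on the handle (top crop: fingers at rows 155 and 250, handle at row 198).

```bash
python3 -m handwheel '[[0,0,0,0],[0,0,0,0],[0,0,0,0],[0,0,0,0],[0,0,0,0]]' 255 40; python3 st.py; python3 - <<'E'
from plan import *
B=RR[-1]; print('up 60 in tool', (B.T@[0,0,60]).round(1))
E
```

```text
t: 23.4
eef_pos: [0.4663, -0.331, 0.0661]
tcp_rot: [[0.084, 0.993, 0.077], [0.761, -0.114, 0.639], [0.644, 0.005, -0.765]]
contact_force: [-0.5, -0.6, -1.6]
width: 0.0194
t 23.4 q [65.14, 44.12, -26.6, 92.94, -14.72, 71.1, 42.81] p [0.4663, -0.331, 0.0661] w 0.0194 F [-0.5, -0.6, -1.6]
R [[0.084, 0.993, 0.077], [0.761, -0.114, 0.639], [0.644, 0.005, -0.765]] tilt 40.08 tq [-0.8, -0.1, -0.0]
up 60 in tool [ 38.6   0.3 -45.9]
```

```bash
python3 - <<'E'
from plan import *
B=RR[-1]
r=fits['reader']; f=np.array([np.cos(r[2]),np.sin(r[2]),0]); s=fits['stick']
tgt=np.r_[r[:2],0]+f*-.215; d=tgt-np.r_[s[:2],0]; d[2]=0
print(d, 'lat az reader',np.degrees(r[2]))
up=np.array([0,0,.06])
for nm,v in [('up',up),('up+d',up+d),('down',d+[0,0,.0095]),('fstep 10mm',f*.01)]: print(nm,(B.T@v*1e3).round(2))
a,_=fk(Q[-1],th); x=Q[-1].copy()
for i in range(3): x=step(x,a+up*(i+1)/3,B,wo=.6)
for i in range(8): x=step(x,a+up+d*(i+1)/8,B,wo=.6)
for i in range(3): x=step(x,a+d+up*(1-(i+1)/3),B,wo=.6)
print(rep(x)); b=fk(x,th)[0]
for i in range(12): x=step(x,b+f*.2*(i+1)/12,B,wo=.6)
print(rep(x))
E
```

```text
[0.07813028 0.23046085 0.        ] lat az reader 83.02178078720657
up [ 38.63   0.28 -45.91]
up+d [220.5   51.55 107.42]
down [187.99  51.31 146.06]
fstep 10mm [7.65 0.07 6.44]
([52.2, 38.8, -33.6, 106.8, -22.6, 53.6, 31.9], [0.544, -0.101, 0.066], 'tilt 40.1 az 83.1')
([38.6, 36.7, -39.7, 114.2, -29.1, 38.4, 22.1], [0.569, 0.098, 0.066], 'tilt 40.1 az 83.1')
```

```bash
python3 -m handwheel '[[13,0,-15,0],[26,0,-31,0],[39,0,-46,0],[62,6,-27,0],[84,13,-8,0],[107,19,12,0],[130,26,31,0],[153,32,50,0],[175,39,69,0],[198,45,88,0],[220,51,107,0],[220,51,107,0]]'; python3 st.py; python3 - <<'E'
from h import *
for n in('scene','top'): cv2.imwrite(f'pics/li_{n}.png',grab_frame(n))
b=cv2.imread('pics/li_top.png')[180:310,200:360]; c=cv2.imread('pics/li_scene.png')[140:310,220:380]
cv2.imwrite('pics/li.png',np.hstack([cv2.resize(x,(400,400)) for x in(b,c)]))
E
```

```text
t: 24.6
eef_pos: [0.5447, -0.0968, 0.1285]
tcp_rot: [[0.079, 0.994, 0.075], [0.761, -0.109, 0.64], [0.644, 0.007, -0.765]]
contact_force: [0.0, -0.1, -1.8]
width: 0.0199
t 24.6 q [52.91, 33.56, -34.77, 105.62, -23.8, 59.1, 29.7] p [0.5447, -0.0968, 0.1285] w 0.0199 F [0.0, -0.1, -1.8]
R [[0.079, 0.994, 0.075], [0.761, -0.109, 0.64], [0.644, 0.007, -0.765]] tilt 40.12 tq [-0.8, 0.0, 0.0]
```

View pics/li.png

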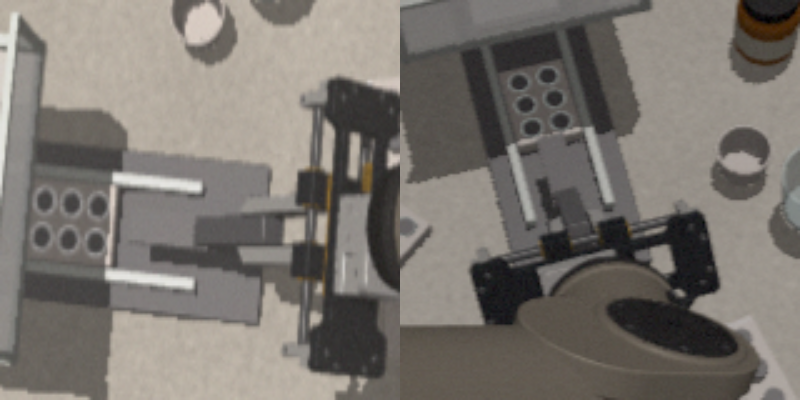

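```bash
cat > ovs.py <<'E'
from ov import *
from kin2 import Rn
def stickpose(dp_tcp,Rt,d=.080):
    # stick axes from tool: y_s=-tool y ; handle axis = -tool z
    zt=Rt[:,2]; ys=-Rt[:,1]; u=-zt
    # stick frame: u = -.643 x + .766 z ; v=.766x+.643z = cross(ys,u)
    v=np.cross(ys,u); xs=-.643*u+.766*v; zs=.766*u+.643*v
    g=dp_tcp-.019*zt; o=g-xs*(-.643*d)-zs*(.012+.766*d)
    return o,np.c_[xs,ys,zs]
def drawS(n,im,o,Rs,s,off,col=(0,255,0)):
    for a,b in stick(0):
        q=(proj(n,np.array([o+Rs@np.array(a),o+Rs@np.array(b)]))-off+.5)*s-.5
        cv2.line(im,tuple(map(int,q[0].round())),tuple(map(int,q[1].round())),col,1,cv2.LINE_AA)
E
python3 st.py; python3 - <<'E'
from ovs import *
s=get_state(); R=np.array(s['tcp_rot'])
# rest check
o,Rs=stickpose(np.array([.4663,-.331,.0661]),R); print('rest pred',o.round(4),'vis',fits['stick'][:2])
o,Rs=stickpose(np.array(s['eef_pos']),R)
r=fits['reader']; W0=np.array([[np.cos(r[2]),np.sin(r[2])],[-np.sin(r[2]),np.cos(r[2])]]); print('reader coords',(W0@(o[:2]-r[:2])).round(4),o[2].round(4),'yaw',np.degrees(np.arctan2(Rs[1,0],Rs[0,0])),'pitch',np.degrees(Rs[2,0]),'roll',np.degrees(Rs[2,1]))
ims=[]
for n,x0,y0,w in(('top',240,200,100),('scene',240,180,100)):
    im=cv2.imread(f'pics/li_{n}.png')[y0:y0+w,x0:x0+w]; im=cv2.resize(im,None,fx=4,fy=4,interpolation=2); im2=im.copy()
    drawS(n,im2,o,Rs,4,(x0,y0)); ims+=[im,im2]
cv2.imwrite('pics/lo.png',np.vstack([np.hstack(ims[:2]),np.hstack(ims[2:])])[:, :][:800])
cv2.imwrite('pics/lo.png',cv2.resize(np.vstack([np.hstack(ims[:2]),np.hstack(ims[2:])]),(600,600)))
E
```

```text
t 24.7 q [53.08, 33.62, -34.55, 105.53, -23.72, 59.15, 29.77] p [0.5442, -0.1009, 0.1275] w 0.0199 F [-0.5, -0.5, -1.5]
R [[0.083, 0.994, 0.077], [0.761, -0.113, 0.638], [0.643, 0.006, -0.766]] tilt 40.02 tq [-0.8, -0.0, -0.0]
rest pred [ 0.4711 -0.2921  0.0074] vis [ 0.46992427 -0.29160929]
reader coords [-0.2156 -0.001 ] 0.0688 yaw 83.51095834711387 pitch 0.006138163799283761 roll -0.34828699844668604
```

View pics/lo.png

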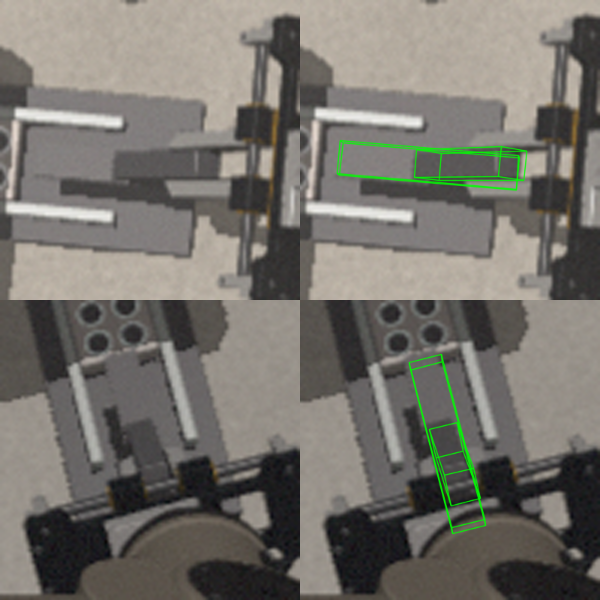

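```bash
python3 -m handwheel '[[-8,0,10,0],[-17,-1,20,0],[-25,-1,30,0],[-33,-1,40,0],[-33,-1,40,0],[-26,-1,46,0],[-18,-1,53,0]]'; python3 st.py; python3 - <<'E'
from h import *
im=grab_frame('top'); cv2.imwrite('pics/d_top.png',im); c=grab_frame('scene'); cv2.imwrite('pics/d_scene.png',c)
cv2.imwrite('pics/d.png',np.hstack([cv2.resize(im[200:300,200:300],(400,400)),cv2.resize(c[130:230,220:320],(400,400))]))
E
```

```text
t: 25.4
eef_pos: [0.5455, -0.0801, 0.0738]
tcp_rot: [[0.085, 0.993, 0.077], [0.76, -0.115, 0.639], [0.644, 0.004, -0.765]]
contact_force: [-0.1, 1.2, -1.5]
width: 0.0199
t 25.4 q [51.3, 37.65, -34.46, 107.99, -23.48, 52.69, 30.88] p [0.5455, -0.0801, 0.0738] w 0.0199 F [-0.1, 1.2, -1.5]
R [[0.085, 0.993, 0.077], [0.76, -0.115, 0.639], [0.644, 0.004, -0.765]] tilt 40.1 tq [-0.8, -0.0, -0.0]
```

View pics/d.png

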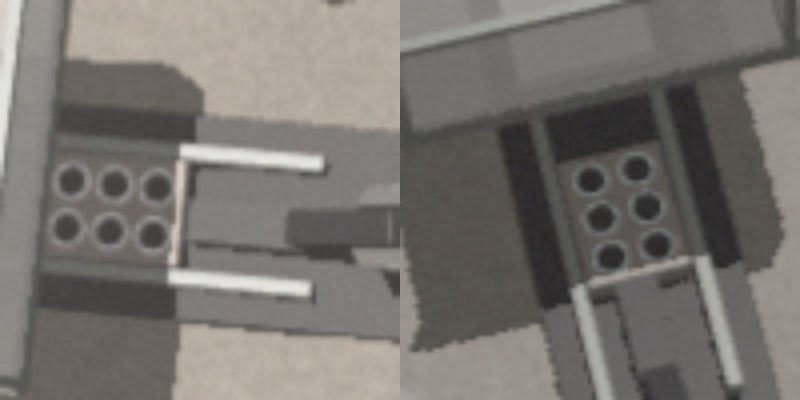

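The stick is down in the lane with its toe just behind the cassette's trailing face (top crop near (190,215)). Now I'll push.

```bash
python3 -m handwheel '[[10,0,7,0],[19,0,15,0],[28,0,22,0],[37,0,30,0],[47,0,38,0],[56,0,46,0],[65,0,53,0],[74,1,61,0],[83,1,69,0],[92,1,77,0],[102,1,84,0],[111,1,92,0]]'; python3 st.py; python3 - <<'E'
from ovs import *
s=get_state(); o,Rs=stickpose(np.array(s['eef_pos']),np.array(s['tcp_rot'])); r=fits['reader']; W0=np.array([[np.cos(r[2]),np.sin(r[2])],[-np.sin(r[2]),np.cos(r[2])]]); x=W0@(o[:2]-r[:2]); print('toe x',x[0]+.065,'y',x[1],'z',o[2]-.0014)
im=grab_frame('top'); cv2.imwrite('pics/p1_top.png',im); c=grab_frame('scene'); cv2.imwrite('pics/p1_scene.png',c)
cv2.imwrite('pics/p1.png',np.hstack([cv2.resize(im[190:310,110:270],(400,300)),cv2.resize(c[70:230,200:340],(350,400))[:300]]))
E
```

```text
t: 26.7
eef_pos: [0.5629, 0.0635, 0.0751]
tcp_rot: [[0.084, 0.993, 0.077], [0.76, -0.114, 0.639], [0.644, 0.005, -0.765]]
contact_force: [1.4, -1.8, -2.0]
width: 0.0196
t 26.7 q [41.69, 35.82, -39.04, 113.55, -28.34, 41.8, 23.78] p [0.5629, 0.0635, 0.0751] w 0.0196 F [1.4, -1.8, -2.0]
R [[0.084, 0.993, 0.077], [0.76, -0.114, 0.639], [0.644, 0.005, -0.765]] tilt 40.08 tq [-1.5, -0.2, -0.4]
toe x 0.014831462630782208 y 0.00045867534998731986 z 0.015010567304799076
```

View pics/p1.png

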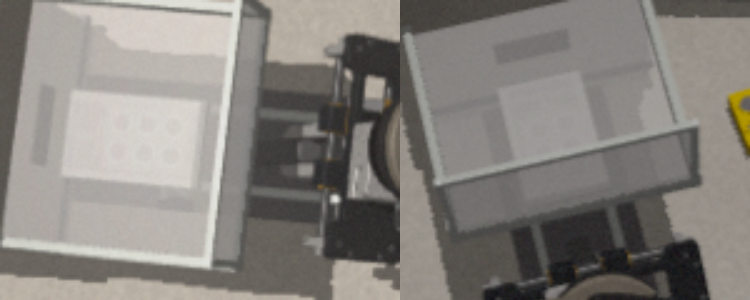

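The cassette shows through the shield with its wells at about (145,140) in the top crop, and the lane in front of the stick is empty. I'll continue slowly and watch the force.

```bash
cat > toe.py <<'E'
from ovs import *
s=get_state(); o,Rs=stickpose(np.array(s['eef_pos']),np.array(s['tcp_rot'])); r=fits['reader']; W0=np.array([[np.cos(r[2]),np.sin(r[2])],[-np.sin(r[2]),np.cos(r[2])]]); x=W0@(o[:2]-r[:2]); print('t %.2f toe x %.4f y %.4f z %.4f'%(s['t'],x[0]+.065,x[1],o[2]-.0014),'F along',(W0@np.array(s['contact_force'])[:2]).round(2),'Fz',round(s['contact_force'][2],1))
E
python3 -m handwheel '[[4,0,3,0],[8,0,6,0],[11,0,10,0],[15,0,13,0]]' >/dev/null; python3 toe.py
python3 -m handwheel '[[3,0,3,0],[3,0,3,0]]' >/dev/null; python3 toe.py
python3 -m handwheel '[[2,0,1,0],[2,0,1,0]]' >/dev/null; python3 toe.py
python3 -m handwheel '[[1,0,2,0],[1,0,2,0]]' >/dev/null; python3 toe.py
```

```text
t 27.20 toe x 0.0313 y 0.0003 z 0.0141 F along [-16.27   3.9 ] Fz 4.2
t 27.40 toe x 0.0364 y 0.0004 z 0.0139 F along [-8.31  0.45] Fz 0.8
t 27.60 toe x 0.0388 y 0.0005 z 0.0144 F along [-5.65  0.1 ] Fz -1.8
t 27.80 toe x 0.0406 y 0.0003 z 0.0136 F along [-8.72  0.46] Fz 2.1
```

```bash
python3 -m handwheel '[[2,0,0,0],[2,0,0,0]]' >/dev/null; python3 toe.py
python3 -m handwheel '[[1,0,1,0],[1,0,1,0]]' >/dev/null; python3 toe.py
python3 -m handwheel '[[2,0,1,0],[2,0,1,0]]' >/dev/null; python3 toe.py
```

```text
t 28.00 toe x 0.0422 y 0.0004 z 0.0148 F along [-5.14 -0.07] Fz -2.8
t 28.20 toe x 0.0436 y 0.0005 z 0.0145 F along [-6.09  0.09] Fz -2.3
t 28.40 toe x 0.0448 y 0.0003 z 0.0149 F along [-13.17   0.87] Fz 1.5
```

```bash
python3 -m handwheel '[[0.5,0,0.5,0],[0.5,0,0.5,0]]' >/dev/null; python3 toe.py
python3 -m handwheel '[[0.7,0,0.7,0],[0.7,0,0.7,0]]' >/dev/null; python3 toe.py
```

```text
t 28.60 toe x 0.0447 y 0.0001 z 0.0147 F along [-20.08   2.83] Fz 7.5
t 28.80 toe x 0.0447 y -0.0001 z 0.0146 F along [-29.16   6.48] Fz 14.3
```

That is the hard stop: the toe stays at about 44.7 mm while the force climbs. Now I'll draw back.

```bash
python3 -m handwheel '[[-2,0,-2,0],[-4,0,-3,0],[-4,0,-3,0]]' >/dev/null; python3 toe.py
python3 -m handwheel '[[-3,0,-2,0],[-3,0,-2,0]]' >/dev/null; python3 toe.py
python3 -m handwheel '[[-5,0,-4,0],[-11,0,-10,0],[-20,0,-17,0],[-31,0,-26,0],[-42,0,-35,0]]' >/dev/null; python3 toe.py; python3 - <<'E'
from ovs import *
im=grab_frame('top'); cv2.imwrite('pics/p2_top.png',im); c=grab_frame('scene'); cv2.imwrite('pics/p2_scene.png',c)
R=fits['reader']
A=cv2.resize(im[190:310,110:270],None,fx=4,fy=4,interpolation=2); A2=A.copy()
for x,col in((.08,(0,255,0)),(.06,(0,0,255))): 
    draw('top',A2,R,box(x-.04,x+.04,-.03,.03,.012,.03),col,4,(110,190))
cv2.imwrite('pics/p2a.png',A); cv2.imwrite('pics/p2b.png',A2)
B=cv2.resize(c[70:200,190:330],None,fx=4,fy=4,interpolation=2); B2=B.copy()
for x,col in((.08,(0,255,0)),(.06,(0,0,255))): draw('scene',B2,R,box(x-.04,x+.04,-.03,.03,.012,.03),col,4,(190,70))
cv2.imwrite('pics/p2c.png',np.vstack([A2[:480,:560],B2])[:1000]) 
cv2.imwrite('pics/p2d.png',B2)
E
```

```text
t 29.10 toe x 0.0421 y 0.0003 z 0.0146 F along [-9.15  1.13] Fz 1.4
t 29.30 toe x 0.0388 y 0.0002 z 0.0145 F along [-10.79   0.4 ] Fz 3.3
t 29.80 toe x -0.0160 y 0.0001 z 0.0145 F along [-0.49 -0.14] Fz -1.6
```

View pics/p2b.png

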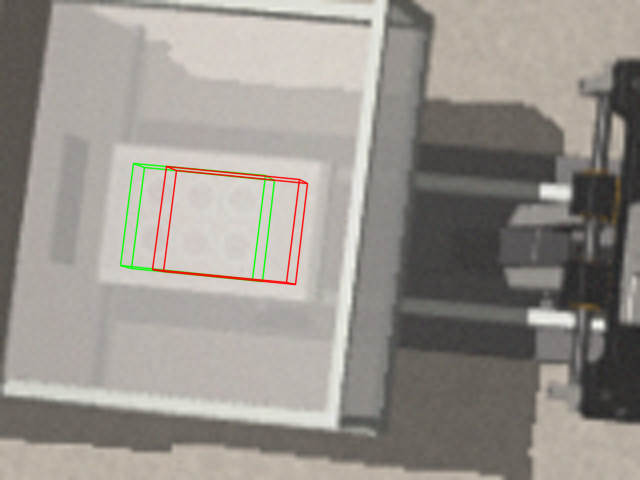

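View pics/p2d.png

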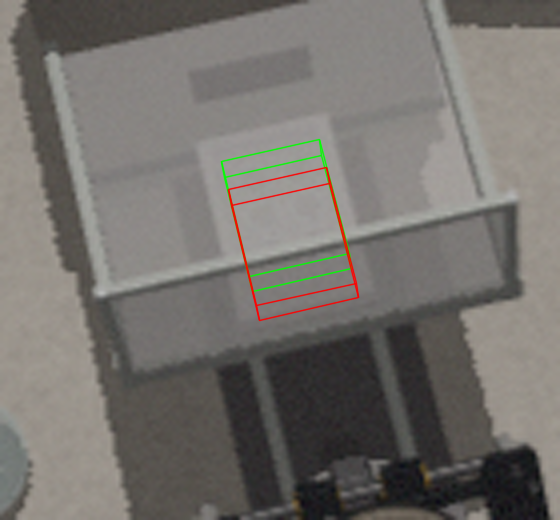

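View pics/p2a.png

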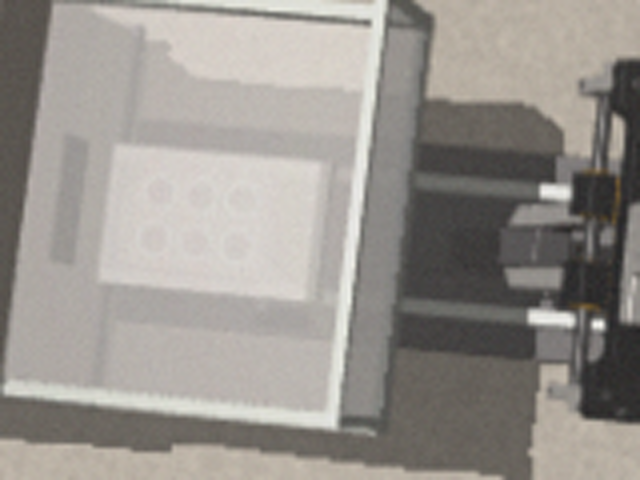

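```bash
python3 - <<'E'
from ovs import *
r=fits['reader']; W0=np.array([[np.cos(r[2]),np.sin(r[2])],[-np.sin(r[2]),np.cos(r[2])]])
w=np.array([(160,190),(203,193),(243,197),(154,239),(195,244),(236,248)],float)
p=onz('top',(w+.5)/4-.5+[110,190],.030); print('now',((W0@(p[:,:2]-r[:2]).T).T).round(4).tolist()); print(((W0@(p[:,:2]-r[:2]).T).T).mean(0))
w=np.array([(128,323),(178,326),(228,330),(123,377),(173,381),(222,385)],float)
p=onz('top',(w+.5)/4.6-.5+[190,175],.030); print('before',((W0@(p[:,:2]-r[:2]).T).T).mean(0),'cass origin',W0@(fits['cassette'][:2]-r[:2]))
E
python3 -c "
from h import *
for n in('top','scene'): print(n,place_of(n,'cassette')[:4],place_of(n,'catch')[:2])"
```

```text
now [[0.1016, -0.0158], [0.0756, -0.0165], [0.0515, -0.0164], [0.1013, 0.0129], [0.0765, 0.0134], [0.0518, 0.0134]]
[ 0.07637878 -0.00151071]
before [-8.57562190e-02 -8.92592413e-05] cass origin [-0.08212908 -0.00057681]Traceback (most recent call last):
  File "<string>", line 3, in <module>
    for n in('top','scene'): print(n,place_of(n,'cassette')[:4],place_of(n,'catch')[:2])
                                                                ~~~~~~~~^^^^^^^^^^^
ValueError: it knows: amber, beaker, cassette, catch_face, dish, mouth, rack, reader, rest, sample_cup, shield_lip, spare, spatula, stick
```

The wells centre at reader x ≈ 76 mm (raw). The same measurement read about 3.6 mm short before the push, so the cassette is at about 79–80 mm, which is home, with the stick drawn back. Now I'll bring the stick back.

```bash
python3 -m handwheel '[[-15,0,-13,0],[-34,0,-29,0],[-53,0,-45,0],[-72,-1,-61,0],[-91,-1,-77,0],[-103,-1,-86,0],[-90,-1,-101,0],[-77,-1,-116,0],[-70,-1,-125,0],[-70,-1,-125,0]]' ; python3 st.py; python3 - <<'E'
from ovs import *
s=get_state(); o,Rs=stickpose(np.array(s['eef_pos']),np.array(s['tcp_rot'])); ims=[]
for n,x0,y0,w in(('top',240,200,100),('scene',240,180,100)):
    im=grab_frame(n); cv2.imwrite(f'pics/rb_{n}.png',im); im=cv2.resize(im[y0:y0+w,x0:x0+w],None,fx=4,fy=4,interpolation=2); im2=im.copy()
    drawS(n,im2,o,Rs,4,(x0,y0)); ims+=[im,im2]
cv2.imwrite('pics/rb.png',cv2.resize(np.vstack([np.hstack(ims[:2]),np.hstack(ims[2:])]),(600,600)))
B=np.array(s['tcp_rot']); d=np.array([.4663,-.331,.0661])-s['eef_pos']; print('to rest',d.round(4),'hover60',(B.T@(d+[0,0,.05])*1e3).round(1),'down50',(B.T@[0,0,-.05]*1e3).round(1))
E
```

```text
t: 30.95
eef_pos: [0.5438, -0.0987, 0.1264]
tcp_rot: [[0.083, 0.993, 0.078], [0.761, -0.114, 0.638], [0.643, 0.007, -0.766]]
contact_force: [0.2, 0.1, -1.2]
width: 0.0195
t 30.95 q [53.07, 33.61, -34.69, 105.8, -23.8, 58.8, 29.76] p [0.5438, -0.0987, 0.1264] w 0.0195 F [0.2, 0.1, -1.2]
R [[0.083, 0.993, 0.078], [0.761, -0.114, 0.638], [0.643, 0.007, -0.766]] tilt 40.02 tq [-0.8, 0.1, 0.0]
to rest [-0.0775 -0.2323 -0.0603] hover60 [-189.9  -50.6 -146.5] down50 [-32.2  -0.3  38.3]
```

View pics/rb.png

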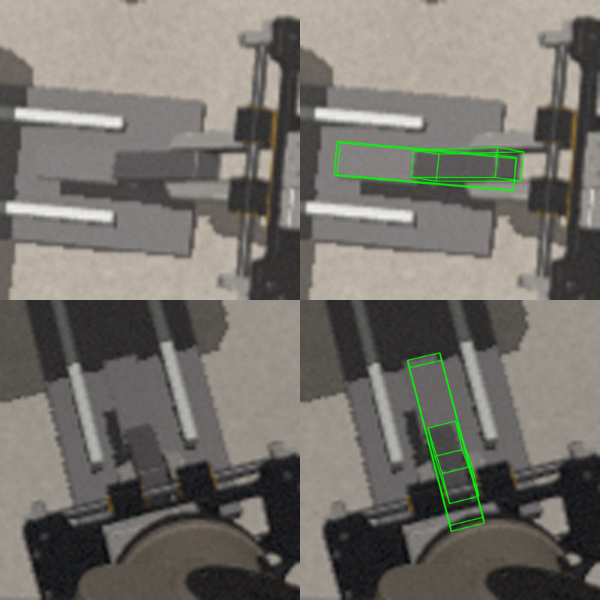

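The stick sits in the grip as before: the overlay matches the handle at (165,163) and (455,470), and the lane is empty. Going to hover over the rest.

```bash
python3 -m handwheel '[[-24,-6,-18,0],[-48,-13,-37,0],[-71,-19,-55,0],[-95,-25,-73,0],[-119,-32,-92,0],[-143,-38,-110,0],[-166,-44,-128,0],[-190,-51,-146,0],[-190,-51,-146,0],[-190,-51,-146,0]]' >/dev/null; python3 st.py; python3 - <<'E'
from ovs import *
im0=grab_frame('top'); im1=grab_frame('scene')
P=[];
for _ in range(1): s=get_state(); P.append(s['eef_pos'])
p=np.mean(P,0); B=np.array(s['tcp_rot']); d=np.array([.4663,-.331,.0661])-p
print('left',(d*1e3).round(1),'tool',(B.T@d*1e3).round(1))
o,Rs=stickpose(p,B); ims=[]
for n,im,x0,y0,w in(('top',im0,340,240,100),('scene',im1,240,290,100)):
    im=cv2.resize(im[y0:y0+w,x0:x0+w],None,fx=4,fy=4,interpolation=2); im2=im.copy()
    drawS(n,im2,o+[0,0,d[2]],Rs,4,(x0,y0)); draw(n,im2,fits['rest'],box(-.07,.07,-.016,.016,.006,.022),(0,0,255),4,(x0,y0)); ims+=[im,im2]
cv2.imwrite('pics/hv.png',cv2.resize(np.vstack([np.hstack(ims[:2]),np.hstack(ims[2:])]),(600,600)))
E
```

```text
t 32.05 q [65.63, 40.73, -27.16, 92.22, -15.65, 74.88, 41.53] p [0.4648, -0.3306, 0.1132] w 0.02 F [0.7, 1.1, -0.9]
R [[0.086, 0.993, 0.077], [0.76, -0.115, 0.64], [0.645, 0.004, -0.764]] tilt 40.15 tq [-0.8, 0.0, 0.0]
left [  1.   -1.7 -47.8] tool [-32.    0.9  35.5]
```

View pics/hv.png

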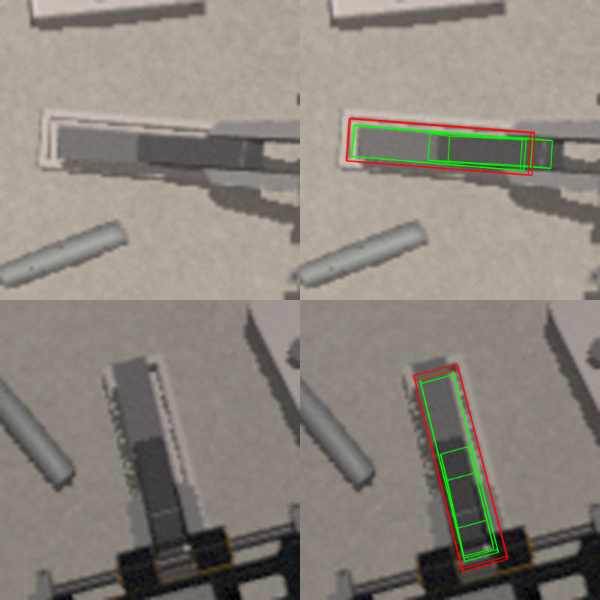

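The green prediction for the lowered stick lies inside the trough (red). I'll lower it, feeling for the floor.

```bash
cat > q.py <<'E'
from h import *
s=get_state(); print('t',round(s['t'],2),'p',np.round(s['eef_pos'],4),'F',np.round(s['contact_force'],1),'w',round(s['width'],4))
E
python3 -m handwheel '[[-7,0,8,0],[-14,0,15,0],[-21,1,23,0],[-28,1,31,0],[-28,1,31,0],[-28,1,31,0]]' >/dev/null; python3 q.py
python3 -m handwheel '[[-1.5,0,1.5,0],[-2.5,0,3,0],[-2.5,0,3,0]]' >/dev/null; python3 q.py
python3 -m handwheel '[[-0.6,0,0.8,0],[-0.6,0,0.8,0]]' >/dev/null; python3 q.py
python3 -m handwheel '[[0,0,0,0]]' >/dev/null; python3 q.py
```

```text
t 32.75 p [ 0.4662 -0.3321  0.0724] F [-0.8 -0.1 -0. ] w 0.0198
t 33.05 p [ 0.4662 -0.3323  0.0687] F [-0.4 -0.7 -1.1] w 0.0194
t 33.25 p [ 0.4662 -0.3322  0.0677] F [-0.6 -0.8 -1. ] w 0.0199
t 33.35 p [ 0.4662 -0.3322  0.0678] F [-0.  -0.3 -0.5] w 0.0199
```

```bash
python3 -m handwheel '[[-0.3,0,1.2,0],[-0.3,0,1.3,0]]' >/dev/null; python3 q.py
python3 -m handwheel '[[-0.3,0,0.4,0],[-0.3,0,0.4,0]]' >/dev/null; python3 q.py
python3 -m handwheel '[[-0.3,0,0.4,0],[-0.3,0,0.4,0]]' >/dev/null; python3 q.py
```

```text
t 33.55 p [ 0.4662 -0.3315  0.0664] F [ 0.2 -0.2 -0.6] w 0.0198
t 33.75 p [ 0.4663 -0.3316  0.0662] F [-0.3 -0.6  1. ] w 0.02
t 33.95 p [ 0.4663 -0.3317  0.0659] F [-1.4 -3.3  4.8] w 0.0199
```

Floor contact. I'll ease off, release, and back out along the handle.

```bash
python3 -m handwheel '[[0.2,0,-0.3,0],[0.2,0,-0.3,0],[0.2,0,-0.3,0],[0.2,0,-0.3,0],[0.2,0,-0.3,0],[0.2,0,-0.3,0],[0.2,0,-0.3,0],[0.2,0,-0.3,0]]' 0 >/dev/null; python3 q.py
python3 -m handwheel '[[0,0,-15,0],[0,0,-40,0],[0,0,-70,0],[0,0,-100,0],[0,0,-140,0],[0,0,-180,0],[0,0,-220,0],[0,0,-260,0],[0,0,-260,0],[0,0,-260,0]]' >/dev/null; python3 q.py; python3 - <<'E'
from ovs import *
a=grab_frame('top');b=grab_frame('scene'); cv2.imwrite('pics/end_top.png',a); cv2.imwrite('pics/end_scene.png',b)
ims=[]
for n,im,x0,y0,w,h in(('top',a,340,250,100,75),('scene',b,250,295,80,100)):
    im=cv2.resize(im[y0:y0+h,x0:x0+w],None,fx=4,fy=4,interpolation=2); im2=im.copy()
    draw(n,im2,fits['stick'],stick(),(0,255,0),4,(x0,y0)); ims.append(np.hstack([im,im2]))
ims=[cv2.copyMakeBorder(i,0,0,0,800-i.shape[1],0) for i in ims]
cv2.imwrite('pics/end.png',cv2.resize(np.vstack(ims),None,fx=.8,fy=.8))
E
```

```text
t 34.75 p [ 0.4663 -0.3316  0.0659] F [-0.2 -0.4 -0.2] w 0.0802
t 35.75 p [ 0.446  -0.4985  0.2656] F [0.2 1.  0. ] w 0.094
```

View pics/end.png

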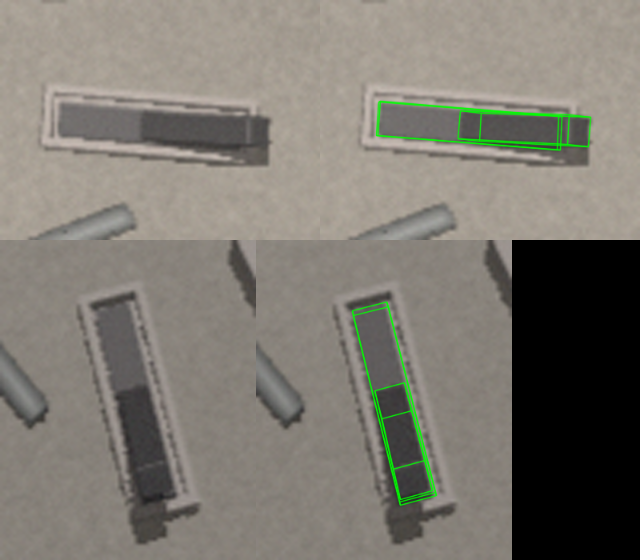

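View pics/end_top.png

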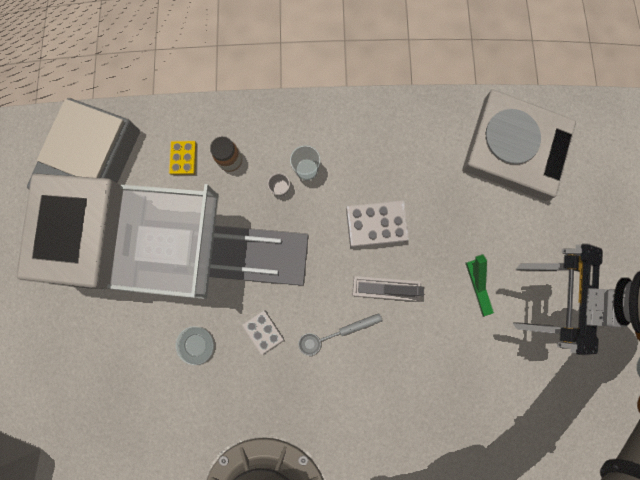

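View pics/end_scene.png

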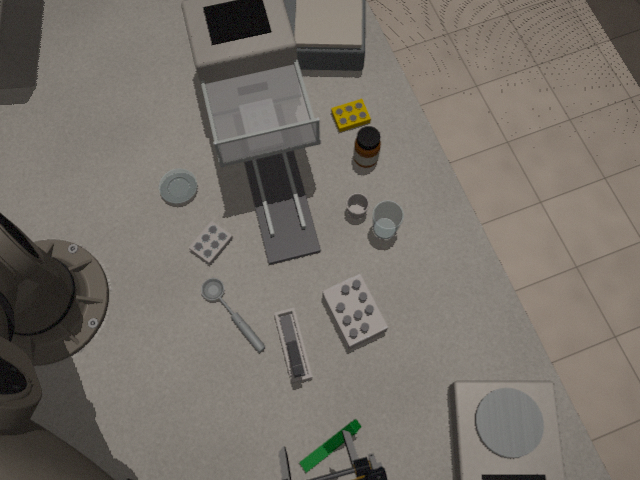

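The pictures show the stick standing in its rest, with the original overlay matching. The cassette is still inside (wells around (160,244) in the top picture), and the bystanders match the first pictures by eye.

```bash
python3 - <<'E'
from h import *
a=cv2.imread('pics/top0.png').astype(int);b=cv2.imread('pics/end_top.png').astype(int)
d=np.abs(a-b).max(2)
for n,(x,y) in dict(rack=(377,225),spare=(263,332),beaker=(305,163),amber=(225,153),dish=(196,346),cup=(280,185),spoon=(340,335),green=(480,285),yellow=(183,157)).items():
    print(n,(d[y-22:y+22,x-25:x+25]>40).sum())
r=close_job(); print(r)
E
```

```text
rack 0
spare 0
beaker 0
amber 0
dish 0
cup 0
spoon 0
green 44
yellow 0
the job is handed in; nothing more can be done
None
```

The cassette is pushed in and holding behind the catch, the push stick is back in its rest, and the job was handed in at about 36 s of the 56 s allowed.

- **Tilting the gripper:** the handwheel has no tilt command, so I drove the arm against its joint limits high above the bench until the gripper leaned back 40°. I overshot the lean direction once and corrected it by working the last joint against its limit, and the whole manoeuvre used about 19 s.
- **Pushing:** I gripped the stick by its handle and pushed the cassette to the hard stop. The force reached about 29 N there, all through the stick, then I drew the stick back.
- **Cassette check:** with the stick drawn back, the cassette measured about 76 mm from the mouth. The same measurement read 3.6 mm short before the push, so it sits at about 79–80 mm, against 80 mm for home. It was still inside in the last picture.
- **Catch not seen directly:** I never saw the catch itself, so that it snapped out is inferred from the cassette staying in. On the draw-back the stick still read about 11 N near the home position, higher than the listed spring force, then dropped to zero.
- **Stick:** the overlay of its original pose matches the last pictures within about a pixel.
- **Other things:** a picture comparison showed no change around the seven listed bystanders or the yellow cassette. The area of the green stick showed 44 changed pixels, which I put down to the gripper and its shadow nearby; I did not go near that stick.

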